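# Level the casting boards with wedges and set out the moulds

### The job

Count the casting moulds on the table and make ready one hinged board for each: lift the grey cover off the wedge tray, set it down on the table beside it, and push a wooden wedge, flat on the table and tip first, under a board's drooping free edge until the board sits level on it. Stand each mould upright on the middle of a board of its own, never on a board that still droops, and last put the cover back over the tray as it was. Leave the small paint bottle and the white bottle that stand at either side of the boards alone.

Things in the scene. Friction and masses are not known exactly. Their poses are not given: they have to be found in the camera images.
- stand_1: Fixed wooden casting stand. Origin on the table under the hinge line; x points from the board's free edge to the hinge, z up. Hinge block 24 long behind the board, 24 high. Two side rails, 10 wide, 5 high (8 at the rubber front ends), under the board's sides leave a channel 70 wide on bare table, open at the front.
- board_1 (a joint): Tilt (rad) of the plywood board on stand 1: 0 level, negative = free edge low (-0.067 at its stop, edge underside 8 mm above the table), positive = too high. Board 120 long (x), 90 wide, 8 thick, 0.25 kg, hinged along y at the rear end of its underside; level, its underside is 16 mm and its top 24 mm above the table. Swings freely and falls unless propped.
- board_1_edge (a point): Middle of the board's lower front (free) edge, 120 mm from the hinge; moves with the board; x points to the hinge.
- board_1_top (a point): Centre of the board's top face; moves with the board; x points to the hinge.
- stand_2: Fixed wooden casting stand. Origin on the table under the hinge line; x points from the board's free edge to the hinge, z up. Hinge block 24 long behind the board, 27 high. Two side rails, 10 wide, 5 high (8 at the rubber front ends), under the board's sides leave a channel 70 wide on bare table, open at the front.
- board_2 (a joint): Tilt (rad) of the plywood board on stand 2: 0 level, negative = free edge low (-0.092 at its stop, edge underside 8 mm above the table), positive = too high. Board 120 long (x), 90 wide, 8 thick, 0.25 kg, hinged along y at the rear end of its underside; level, its underside is 19 mm and its top 27 mm above the table. Swings freely and falls unless propped.
- board_2_edge (a point): Middle of the board's lower front (free) edge, 120 mm from the hinge; moves with the board; x points to the hinge.
- board_2_top (a point): Centre of the board's top face; moves with the board; x points to the hinge.
- stand_3: Fixed wooden casting stand. Origin on the table under the hinge line; x points from the board's free edge to the hinge, z up. Hinge block 24 long behind the board, 30 high. Two side rails, 10 wide, 5 high (8 at the rubber front ends), under the board's sides leave a channel 70 wide on bare table, open at the front.
- board_3 (a joint): Tilt (rad) of the plywood board on stand 3: 0 level, negative = free edge low (-0.117 at its stop, edge underside 8 mm above the table), positive = too high. Board 120 long (x), 90 wide, 8 thick, 0.25 kg, hinged along y at the rear end of its underside; level, its underside is 22 mm and its top 30 mm above the table. Swings freely and falls unless propped.
- board_3_edge (a point): Middle of the board's lower front (free) edge, 120 mm from the hinge; moves with the board; x points to the hinge.
- board_3_top (a point): Centre of the board's top face; moves with the board; x points to the hinge.
- tray: Fixed flat plywood tray, 132 (x) by 170 (y) by 6 mm, origin under its centre on the table. Three wedges lie side by side on it, 56 mm apart along its y, thick ends to its -x. The table between the tray and the moulds is clear, with room for the cover around x = 0.385, y = -0.13, long side along y.
- cover: Loose grey cover, a box open below, standing on the table over tray and wedges: outside 148 (x) by 186 (y) by 44 high, walls 4 (4 mm play round the tray). Origin in the centre of its mouth plane. Handle on top: a steel bar 12 wide (x), 84 long (y), from 60 to 72 mm above the mouth, centred, on a 12 mm post at each end. 0.25 kg.
- wedge_1: Loose wooden wedge, 110 long (x), 24 wide (y), flat below, its top sloping straight from 30 mm high at the thick end (x = -55) to 4.5 mm at the tip (x = +55). Origin in the centre of its underside. About 60 g. All three are alike; it stays where it is left under an edge.
- wedge_2: Loose wooden wedge, 110 long (x), 24 wide (y), flat below, its top sloping straight from 30 mm high at the thick end (x = -55) to 4.5 mm at the tip (x = +55). Origin in the centre of its underside. About 60 g. All three are alike; it stays where it is left under an edge.
- wedge_3: Loose wooden wedge, 110 long (x), 24 wide (y), flat below, its top sloping straight from 30 mm high at the thick end (x = -55) to 4.5 mm at the tip (x = +55). Origin in the centre of its underside. About 60 g. All three are alike; it stays where it is left under an edge.
- mould_1: Loose black casting mould, a shallow open rectangular box with one cross wall: 50 (x) by 70 (y) by 18 high, walls and floor 5. Origin in the centre of its underside. About 80 g. Two or three are there (an absent one is None), all alike; any of them may go on any board.
- mould_2: Loose black casting mould, a shallow open rectangular box with one cross wall: 50 (x) by 70 (y) by 18 high, walls and floor 5. Origin in the centre of its underside. About 80 g. Two or three are there (an absent one is None), all alike; any of them may go on any board.
- mould_3: Loose black casting mould, a shallow open rectangular box with one cross wall: 50 (x) by 70 (y) by 18 high, walls and floor 5. Origin in the centre of its underside. About 80 g. Two or three are there (an absent one is None), all alike; any of them may go on any board.
- paint_a: Bystander: small paint bottle with a black cap, 39 across, 74 high, right of the boards; origin in its underside. Leave it alone.
- thinner: Bystander: white bottle, 49 across, 110 high, left of the boards; origin in its underside. Leave it alone.
There are look-alikes about, which are no part of the job. What is shaped like the mould_1 but orange is not meant.

How it is judged:
By the outcome, as a careful person would: the job done as asked, in the order asked, and still so for the second after the job is handed in, with the robot touching nothing.
Of mould_1, mould_2, mould_3 only 2 to 3 are there at a start; the rules pass over those that are not, and their reading is None.
At some moment in a run one of mould_1, mould_2, mould_3 may be knocked a few centimetres aside while the robot is not near it.
Once in a run the grip may slacken for a moment while it holds something.
It also fails if it takes over 210 s, if anything falls off the work surface, if the arm or the gripper's body presses on something with over 40 N, if the wrist force passes 120 N, or if a joint passes its speed limit or range.

### The arm

A 7-joint arm with a two-finger parallel gripper is mounted at the origin on a cart in front of the work surface, level with it; the furniture and walls round the work are solid. World frame = base frame: x ahead of the robot, y to its left, z up, the work surface at z = 0. Lengths are in m, angles in rad, forces in N, time in s.
With the tool pointing down it reaches from about 0.425 to 0.925 m from the base axis. Payload 6.8 kg.
Tool frame: the origin (TCP) lies on the mounting face of the last link; the fingertips stand 173 mm ahead of it and the grasp point (between the pads) lies 155 mm ahead of it; z points along the fingers, y is the line along which they close (so a half turn about z gives the same grasp; the last joint's range is limited). The gripper opens to 85 mm and grips with 20 to 120 N. Pads are 22 mm wide; open, the fingers measure 114 mm over their backs; the gripper's body (76 mm by 85 mm) begins 54 mm behind the grasp point. The pads swing forward as they close: fully open they stand 13 mm farther back than shut.
Start: joints at [1.198, 0.477, 0.022, 1.555, -0.011, 1.109, -0.083], TCP at [0.177, -0.651, 0.405] pointing down, gripper open.
Joint ranges: [-2.96, 2.96], [-0.34, 2.1], [-1.41, 1.46], [0.24, 2.44], [-1.37, 4.51], [0.17, 1.92], [-2.96, 2.96]. Speed limits (rad/s): [2.39, 2.39, 3.14, 3.14, 3.14, 3.14, 3.14].

### API

Orientations are given as a unit quaternion [w, x, y, z].
In Python, from station import bot gives the robot as it stands. The module is installed in compiled form; this text tells all that it offers.
- The arm moves only by the shell command python3 -m pendant 'ROWS' [FORCE]. ROWS is JSON, a list of rows, each a list of 5 numbers: the finger opening in m, from 0 to 0.0854, then the shift along the tool's x, y, z in m, then the turn about the tool's z in degrees. In form: [[jaw, x, y, z, yaw], ...]. A call has 1 to 12 rows; each row shifts and turns the commanded pose from where the row before left it, along the tool's axes as they then stand; what a row does not reach is not made up. A row lasts 1/12 s, in which the tool goes at most 41.7 mm and 7.16 degrees, less where a joint would pass 70% of its speed; a pose out of reach is approached as far as the arm can. A call with a gripper value outside its range is refused whole. The fingers move at their own pace and stop on an object; FORCE is the grip in N (left out, the last holds). Time passes only in rows, so rows that do not move let the fingers close. It gives the time, the measured TCP pose, the force, the opening and the grip force at its end, in the units of the state.
- bot.get_obs(): the state, without advancing time (a new reading comes with each control period).
- bot.read_camera(name): name is "scene" or "side" or "wrist"; returns (picture, depth): 384x512x3 uint8, blue, green, red; 384x512 float32, m along the optical axis (not along the pixel's ray), 0 where there is no reading.
- bot.camera_model(name): a dict with "intrinsics" (3x3 intrinsics, pixels), "dist_coeffs" ([k1, k2, p1, p2, k3] as OpenCV has them; the pictures are not rectified), "R" (3x3) and "t" (3): a world point X has camera coordinates R X + t. Camera axes: x right, y down, z forward; pixel columns grow to the right and rows downward; lengths in m; the calibration is good to about 2 mm. A picture is of the moment at which its call begins: read the wrist's pose just before it. camera_model takes no time and is no camera call; for the wrist camera it gives the pose at the moment of the call.
- bot.hand_in(): hands the job in; it is judged then, once.
Trained networks look in the newest picture that a camera, given by its name, has taken for a name from the list of things; names that differ only in an ending like _2 or _b are one class to them, and where a whole thing is asked for, a point or a joint stands for the part that bears it (a point fixed in the world has none). Each returns a list of dicts, best first, with "score" (0 to 1); they miss things now and then, are a little off and sometimes report something else, mostly with a low value. They report only what shows in the picture. A call takes as long as a camera call. They do not tell look-alikes from the thing itself.
- bot.boxes_of(name, camera): "at" ([column, row] in pixels, amid what is visible of it).
- bot.trace(name, camera): "mask" (384x512 bool, what is visible of it) and "at" ([column, row] in pixels, amid what is visible of it).
- bot.pinpoint(name, camera): "at" ([column, row] in pixels: a listed point, or the origin of a listed thing).
The state is a dict: "t": time; "q": joint angles; "joint_vel": joint speeds; "joint_torque": joint torques, N m; "eef_pos": TCP position; "tool_rot": TCP orientation; "contact_force": force on the tool from outside, world axes, zero at the start; "torque": the same for the moment, N m; "gripper_width": opening from 0.0 (shut) to 1.0 (fully open); "grasp_force": force on a finger pad.
Only numpy, scipy, OpenCV 4.12 (cv2) and the standard library are available. Lean on these libraries where they do the work, as an engineer would, in place of code of your own. Each camera call takes 0.05 s, during which the arm holds its last target. There are 200 camera calls.

## Working session

There is one attempt and no reset: what is moved stays moved. The work goes in short steps, Python scripts to look and compute and a shell command to move; the robot and the scene stay as the last step left them, time stands still between calls to the robot, and variables do not carry over. Pictures are saved under pics/ and viewed, at most 14 in all, crops included, and the job is handed in when it is done.

```bash
mkdir -p pics; ls; python3 - <<'E'
from station import bot
import cv2,numpy as np
o=bot.get_obs()
for k in o: print(k,np.round(o[k],3))
a,_=bot.read_camera("scene");b,_=bot.read_camera("side")
cv2.imwrite("pics/scene0.png",a);cv2.imwrite("pics/side0.png",b)
for c in("scene","side"):
    m=bot.camera_model(c);print(c,np.round(m["R"],3).tolist(),np.round(m["t"],3), np.round(m["intrinsics"],1).tolist())
E
```

```text
pics
t 0.0
q [ 1.198  0.478  0.022  1.556 -0.011  1.109 -0.083]
joint_vel [-0.002 -0.     0.001 -0.002  0.    -0.001  0.001]
joint_torque [ 1.0000e-03 -5.9644e+01  1.6090e+00 -2.8120e+01  1.3000e-02  9.0000e-03
  0.0000e+00]
eef_pos [ 0.177 -0.651  0.404]
tool_rot [-0.001  0.991  0.132 -0.   ]
contact_force [-0.171  0.432  0.484]
torque [-0.021 -0.012  0.041]
grasp_force 0.0
gripper_width 1.003
scene [[-0.853, -0.521, 0.016], [-0.372, 0.588, -0.718], [0.365, -0.619, -0.695]] [0.319 0.275 0.864] [[382.9, 0.0, 262.4], [0.0, 382.9, 196.8], [0.0, 0.0, 1.0]]
side [[-0.993, -0.121, 0.01], [-0.087, 0.652, -0.754], [0.085, -0.749, -0.657]] [0.43  0.121 0.901] [[358.1, 0.0, 251.1], [0.0, 358.1, 192.0], [0.0, 0.0, 1.0]]
```

View pics/scene0.png

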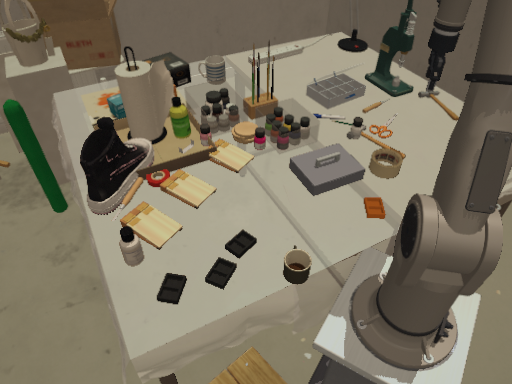

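View pics/side0.png

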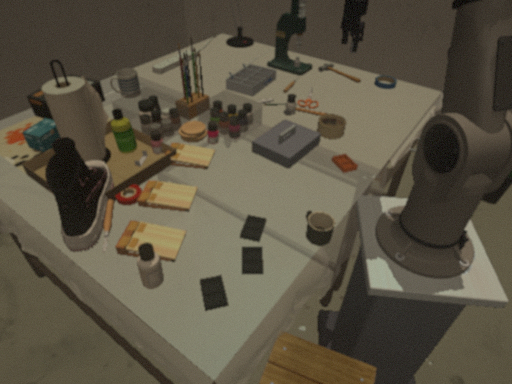

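The pictures show three black moulds (scene px (241,243), (221,272), (172,288)) and an orange decoy at (374,207). They also show three drooping boards at (230,155), (188,188) and (150,222), and the grey cover at (327,168). Next I'll measure their positions.

```bash
cat > h.py <<'E'
from station import bot
import cv2,numpy as np
def cloud(cam,m,d):
    "world points of every pixel (H,W,3)"
    K=np.array(m["intrinsics"]);H,W=d.shape
    uv=np.stack(np.meshgrid(np.arange(W),np.arange(H)),-1).reshape(-1,1,2).astype(float)
    n=cv2.undistortPoints(uv,K,np.array(m["dist_coeffs"]))[:,0]
    X=np.c_[n,np.ones(len(n))]*d.reshape(-1,1)
    return ((X-np.array(m["t"]))@np.array(m["R"])).reshape(H,W,3)
def look(cam):
    m=bot.camera_model(cam);p,d=bot.read_camera(cam)
    return m,p,d,cloud(cam,m,d)
def at_height(m,uv,z):
    n=cv2.undistortPoints(np.array(uv,float).reshape(1,1,2),np.array(m["intrinsics"]),np.array(m["dist_coeffs"]))[0,0]
    R=np.array(m["R"]);C=-R.T@np.array(m["t"]);r=R.T@np.r_[n,1]
    return C+r*(z-C[2])/r[2]
def rect(P):
    "centre, size, long-side angle(deg) of xy points"
    c,(a,b),t=cv2.minAreaRect(P[:,:2].astype(np.float32)*1000)
    if a<b:a,b,t=b,a,t+90
    return np.round(c,1),np.round((a,b),1),round((t+90)%180-90,1)
def pose():
    o=bot.get_obs();w,x,y,z=o["tool_rot"]
    # tool x axis yaw in world
    ax=np.array([1-2*(y*y+z*z),2*(x*y+w*z)])
    return o["t"],np.round(o["eef_pos"],4),round(np.degrees(np.arctan2(ax[1],ax[0])),2),np.round(o["tool_rot"],4),np.round(o["contact_force"],1)
E
python3 - <<'E'
from h import *
print(pose())
for cam in("scene","side"):
    m,p,d,X=look(cam)
    print(cam,"cam at",np.round(-np.array(m["R"]).T@np.array(m["t"]),3))
    for n in("cover","mould_1","board_1","stand_1","paint_a","thinner"):
        for r in bot.trace(n,cam):
            k=r["mask"]&(d>0); k=cv2.erode(k.astype(np.uint8),np.ones((2,2)))>0
            P=X[k]
            if len(P)>20: print(n,round(r["score"],2),np.round(r["at"]),rect(P),"z",np.round(np.percentile(P[:,2],[5,50,95])*1000), "col",p[k].mean(0).round())
    for n in("board_1_edge","board_1_top","cover","stand_1","mould_1"):
        z={"board_1_edge":.008,"board_1_top":.022}.get(n,0)
        print(n,[(round(r["score"],2),np.round(r["at"]).tolist(),np.round(at_height(m,r["at"],z)*1000).tolist()) for r in bot.pinpoint(n,cam)])
E
```

```text
(0.1, array([ 0.1766, -0.6512,  0.4038]), np.float64(15.17), array([-8.000e-04,  9.912e-01,  1.320e-01, -2.000e-04]), array([ 0.4,  0.4, -0.2]))
scene cam at [0.059 0.54  0.794]
cover 0.86 [326. 165.] (array([ 360.7, -361.7]), array([184.6, 147.2]), 58.5) z [11. 44. 61.] col [ 99. 103. 109.]
cover 0.37 [232. 153.] (array([ 650.2, -259.7]), array([115.2,  92. ]), -3.0) z [16. 22. 28.] col [128. 177. 195.]
mould_1 0.96 [242. 239.] (array([425.6,  17. ]), array([82.7, 50.3]), 81.3) z [ 3. 10. 20.] col [30. 33. 35.]
mould_1 0.78 [219. 272.] (array([416.3, 124. ]), array([71.2, 49.4]), -84.0) z [ 3.  9. 19.] col [29. 33. 35.]
mould_1 0.77 [173. 287.] (array([488.8, 223. ]), array([69.6, 48.1]), -67.6) z [ 2.  8. 19.] col [28. 31. 33.]
mould_1 0.76 [374. 209.] (array([ 176.2, -291.2]), array([72.6, 50.7]), -62.9) z [ 4. 12. 19.] col [ 23.  70. 139.]
mould_1 0.35 [231. 156.] (array([ 647.6, -258.5]), array([110.3,  86.6]), -3.9) z [16. 22. 27.] col [131. 180. 198.]
board_1 0.88 [155. 225.] (array([650.6, 103.1]), array([115.2,  86.9]), -1.7) z [16. 23. 30.] col [131. 180. 198.]
board_1 0.86
[... 3085 characters left out ...]
([ 605.5, -360.3]), array([33.6, 23.8]), 43.1) z [12. 43. 74.] col [44. 50. 75.]
thinner 0.78 [149. 264.] (array([625.3, 208. ]), array([45.9, 36.4]), 44.2) z [ 13.  70. 111.] col [58. 73. 82.]
board_1_edge [(0.79, [194.0, 199.0], [603.0, -68.0, 8.0])]
board_1_top [(0.82, [173.0, 192.0], [662.0, -73.0, 22.0]), (0.54, [214.0, 293.0], [485.0, 231.0, 22.0])]
cover [(0.59, [287.0, 149.0], [355.0, -359.0, 0.0])]
stand_1 [(0.89, [175.0, 160.0], [710.0, -250.0, 0.0]), (0.86, [136.0, 241.0], [711.0, 95.0, 0.0]), (0.57, [151.0, 194.0], [733.0, -82.0, 0.0])]
mould_1 [(0.61, [346.0, 158.0], [162.0, -334.0, 0.0]), (0.57, [250.0, 263.0], [419.0, 126.0, 0.0]), (0.55, [175.0, 160.0], [709.0, -249.0, 0.0])]
```

```bash
cat >> h.py <<'E'
def to(x,y,z,az=None):
    "turn (deg, tool z) and then shift in tool axes to reach a TCP pose"
    t,p,a,_,f=pose(); az=a if az is None else az
    c,s=np.cos(np.radians(az)),np.sin(np.radians(az)); d=np.array([x,y,z])-p
    print("t",round(t,1),"now",p,a,"f",f,"| turn",round(((a-az)+180)%360-180,2),"shift mm",np.round([d[0]*c+d[1]*s,(d[0]*s-d[1]*c),-d[2]],4)*1000)
E
python3 -m pendant '[[0.05,0,0,0,-6.2],[0.05,0,0,0,-6.2],[0.05,0,0,0,-6.2],[0.05,0,0,0,-6.2],[0.05,0,0,0,-6.2],[0.05,0,0,0,-6.2],[0.05,0,0,0,-6.1]]' 40
python3 -m pendant '[[0.05,0.031,0.0005,0,0],[0.05,0.031,0.0005,0,0],[0.05,0.031,0.0005,0,0],[0.05,0.031,0.0005,0,0],[0.05,0.031,0.0005,0,0],[0.05,0.031,0.0005,0,0],[0.05,0.031,0.0005,0,0],[0.05,0.031,0.0005,0,0],[0.05,0.031,0.0005,0,0],[0.05,0.031,0.0005,0,0],[0.05,0.031,0.0005,0,0],[0.05,0,0,0,0]]'
python3 - <<'E'
from h import *
m,p,d,X=look("wrist")
cv2.imwrite("pics/w1.png",p)
Z=X[...,2]; print(np.round(m["R"],2).tolist(), -np.array(m["R"]).T@np.array(m["t"]))
near=(np.hypot(X[...,0]-.361,X[...,1]+.362)<.13)&(d>0)
for n,lo,hi in(("bar",.062,.085),("top",.035,.05)):
    k=(near&(Z>lo)&(Z<hi)).astype(np.uint8); c,l,st,_=cv2.connectedComponentsWithStats(k)
    P=X[(l==1+np.argmax(st[1:,4]))]; print(n,len(P),rect(P),P.mean(0).round(4))
to(.361,-.362,.404,58.5)
E
```

```text
t: 1.88
eef_pos: [0.1766, -0.6515, 0.4047]
tool_rot: [-0.0, 0.871, 0.491, -0.0]
contact_force: [-0.2, 0.4, 0.1]
gripper_width: 0.59
grasp_force: 0.0
t: 2.88
eef_pos: [0.3634, -0.3582, 0.4052]
tool_rot: [-0.0, 0.87, 0.492, 0.001]
contact_force: [-0.0, 1.0, -0.6]
gripper_width: 0.587
grasp_force: 0.0
[[0.86, -0.52, 0.0], [-0.49, -0.81, 0.32], [-0.16, -0.28, -0.95]] [ 0.40653479 -0.28588285  0.37388224]
bar 808 (array([ 362.8, -365.2]), array([82.9, 12. ]), 57.7) [ 0.3641 -0.363   0.0705]
top 18435 (array([ 362.4, -365.7]), array([185.5, 148. ]), 57.7) [ 0.3673 -0.3576  0.0431]
t 2.9 now [ 0.3618 -0.3608  0.4051] 58.84 f [-0.5 -0.5 -0.2] | turn 0.34 shift mm [-1.4 -0.1  1.1]
```

View pics/w1.png

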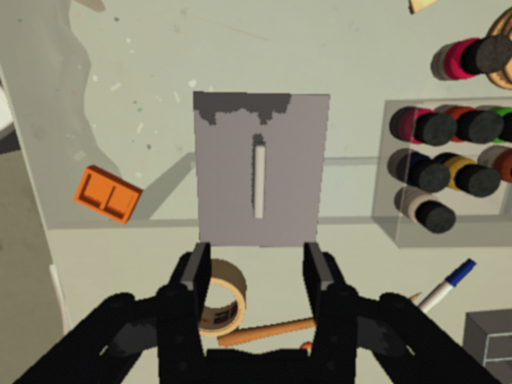

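The wrist picture shows the cover centred at about (262,168), the bar running near-vertical in the image, and the orange decoy at (108,193). I'll measure again now that the arm has settled.

```bash
cat >> h.py <<'E'
def blob(X,d,x,y,r,lo,hi):
    "largest blob within r of (x,y) and lo<z<hi"
    k=((np.hypot(X[...,0]-x,X[...,1]-y)<r)&(d>0)&(X[...,2]>lo)&(X[...,2]<hi)).astype(np.uint8)
    c,l,st,_=cv2.connectedComponentsWithStats(k)
    return X[l==1+np.argmax(st[1:,4])] if c>1 else np.zeros((0,3))
E
python3 -m pendant '[[0.05,0,0,0,1.1],[0.05,0,0,0.02,0],[0.05,0,0,0.02,0],[0.05,0,0,0,0],[0.05,0,0,0,0],[0.05,0,0,0,0]]'|tail -0
python3 - <<'E'
from h import *
for i in range(2):
    m,p,d,X=look("wrist")
    for n,lo,hi in(("bar",.062,.085),("top",.035,.05)):
        P=blob(X,d,.361,-.362,.13,lo,hi); print(n,len(P),rect(P),P.mean(0).round(4))
P=blob(X,d,.361,-.362,.13,.062,.085)
to(.3627,-.3635,.224,57.7)
m,p,d,X=look("scene")
for n,lo,hi in(("bar",.058,.085),("top",.038,.05)):
        P=blob(X,d,.361,-.362,.13,lo,hi); print(n,len(P),rect(P),P.mean(0).round(4))
E
```

```text
bar 1028 (array([ 362.5, -364.8]), array([82.5, 11.2]), 57.6) [ 0.3639 -0.3629  0.0707]
top 23353 (array([ 362.5, -365.9]), array([185.5, 148.5]), 57.7) [ 0.369  -0.3555  0.0431]
bar 1055 (array([ 362.7, -364.9]), array([82.4, 11.6]), 57.8) [ 0.3642 -0.3629  0.0706]
top 23233 (array([ 362.2, -366.1]), array([185.6, 148.2]), 57.4) [ 0.3689 -0.3555  0.0431]
t 3.5 now [ 0.3598 -0.3644  0.3659] 57.31 f [-0.1 -0.2 -0. ] | turn -0.39 shift mm [  2.3   2.  141.9]
bar 122 (array([ 361.8, -365.2]), array([82.7, 15.5]), 55.1) [ 0.3619 -0.3621  0.0692]
top 1743 (array([ 362.6, -366.3]), array([190.4, 154.1]), 57.4) [ 0.3589 -0.357   0.0446]Exception ignored on flushing sys.stdout:
BrokenPipeError: [Errno 32] Broken pipe
```

```bash
python3 -m pendant '[[0.05,0.0005,0.003,0.02,-0.3],[0.05,0,0,0.025,0],[0.05,0,0,0.025,0],[0.05,0,0,0.025,0],[0.05,0,0,0.025,0],[0.05,0,0,0.015,0],[0.05,0,0,0.007,0],[0.05,0,0,0,0],[0.05,0,0,0,0]]' 40
python3 -m pendant '[[0.0,0,0,0,0],[0.0,0,0,0,0],[0.0,0,0,0,0],[0.0,0,0,0,0],[0.0,0,0,0,0],[0.0,0,0,0,0]]' 60
python3 -c "
from h import *
print(pose())"
```

```text
t: 4.33
eef_pos: [0.3629, -0.3652, 0.2234]
tool_rot: [0.0, 0.876, 0.482, 0.0]
contact_force: [1.2, -0.9, 0.6]
gripper_width: 0.582
grasp_force: 0.0
t: 4.83
eef_pos: [0.3628, -0.3652, 0.2239]
tool_rot: [0.001, 0.876, 0.482, 0.0]
contact_force: [-1.1, 0.8, 6.1]
gripper_width: 0.123
grasp_force: 58.9
(4.8333, array([ 0.3628, -0.3652,  0.2239]), np.float64(57.66), array([9.000e-04, 8.760e-01, 4.822e-01, 2.000e-04]), array([-1.1,  0.8,  6.1]))
```

```bash
python3 -m pendant '[[0,0,0,-0.01,0],[0,0,0,-0.02,0],[0,0,0,-0.025,0],[0,0,0,-0.025,0],[0,0,0,-0.02,0],[0,0,0,0,-5.4],[0,0,0,0,-5.4],[0,0,0,0,-5.4],[0,0,0,0,-5.4],[0,0,0,0,-5.4],[0,0,0,0,-5.4],[0,0,0,0,0]]' 
python3 -m pendant '[[0,0.02,0.004,0,0],[0,0.027,0.0045,0,0],[0,0.027,0.0045,0,0],[0,0.027,0.005,0,0],[0,0.027,0.005,0,0],[0,0.027,0.005,0,0],[0,0.027,0.005,0,0],[0,0.02,0.003,0,0],[0,0.013,0.001,0,0],[0,0,0,0,0]]'
python3 - <<'E'
from h import *
to(.40,-.15,.2245,90)
m,p,d,X=look("scene"); cv2.imwrite("pics/s2.png",p)
P=blob(X,d,.40,-.15,.16,.10,.16);print(rect(P),P.mean(0))
E
```

```text
t: 5.83
eef_pos: [0.3621, -0.3648, 0.3232]
tool_rot: [-0.0, 0.706, 0.709, -0.0]
contact_force: [-0.3, -0.9, -2.5]
gripper_width: 0.124
grasp_force: 59.0
t: 6.67
eef_pos: [0.3994, -0.1469, 0.3232]
tool_rot: [0.0, 0.706, 0.708, 0.0]
contact_force: [-0.3, -0.3, -2.9]
gripper_width: 0.124
grasp_force: 59.0
t 6.7 now [ 0.3994 -0.1469  0.3232] 90.17 f [-0.3 -0.3 -2.9] | turn 0.17 shift mm [-3.1  0.6 98.7]
(array([ 398.9, -147.3]), array([190.3, 149.1]), -89.8) [ 0.38508192 -0.11513236  0.13744248]
```

View pics/s2.png

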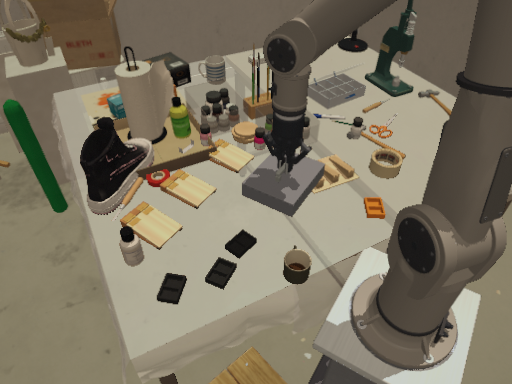

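The cover is held at about (285,180) and the tray with its wedges is exposed at (333,172). Lowering the cover now.

```bash
python3 -m pendant '[[0,-0.003,0,0.02,0],[0,0,0,0.025,0],[0,0,0,0.025,0],[0,0,0,0.015,0],[0,0,0,0.008,0],[0,0,0,0.004,0],[0,0,0,0.001,0],[0,0,0,0,0]]' |egrep 'eef|cont|wid'
python3 -m pendant '[[0.04,0,0,0,0],[0.04,0,0,0,0],[0.04,0,0,0,0],[0.04,0,0,-0.02,0],[0.04,0,0,-0.03,0],[0.04,0,0,-0.04,0],[0.04,0,0,-0.04,0],[0.04,0,0,-0.04,0],[0.04,0,0,0,0]]'|egrep 'eef|cont|wid'
python3 -m pendant '[[0.04,-0.04,0,0,4.3],[0.04,-0.04,0,0,0],[0.04,-0.04,0,0,0],[0.04,-0.04,0,0,0],[0.04,-0.03,0,0,0],[0.04,0,0,0,0],[0.04,0,0,0,0]]'
python3 - <<'E'
from h import *
m,p,d,X=look("wrist"); cv2.imwrite("pics/w3.png",p)
P=blob(X,d,.40,-.15,.13,.062,.08);print("bar",rect(P))
print("tray",rect(blob(X,d,.362,-.365,.12,.004,.04)))
k=((np.hypot(X[...,0]-.362,X[...,1]+.365)<.13)&(d>0)&(X[...,2]>.010)).astype(np.uint8)
c,l,st,_=cv2.connectedComponentsWithStats(k)
for i in range(1,c):
    if st[i,4]>200:
        P=X[l==i];A=np.c_[P[:,:2],np.ones(len(P))];g=np.linalg.lstsq(A,P[:,2],rcond=None)[0]
        print(st[i,4],rect(P),"z",P[:,2].min().round(4),P[:,2].max().round(4),"grad az",np.degrees(np.arctan2(g[1],g[0])).round(1),np.hypot(*g[:2]).round(3))
E
```

```text
eef_pos: [0.3995, -0.1533, 0.2252]
contact_force: [-1.2, -0.4, -2.0]
gripper_width: 0.124
eef_pos: [0.4016, -0.1527, 0.4023]
contact_force: [0.7, -0.6, 0.3]
gripper_width: 0.47
t: 8.72
eef_pos: [0.3875, -0.3441, 0.3948]
tool_rot: [0.0, 0.734, 0.679, 0.0]
contact_force: [0.1, 0.3, -0.6]
gripper_width: 0.469
grasp_force: 0.0
bar (array([ 399.6, -191. ]), array([11.4, 11.3]), -3.5)
tray (array([ 362.4, -365.6]), array([169.5, 131.6]), 57.8)
987 (array([ 371.4, -241.2]), array([90.2, 12.4]), 0.1) z 0.0104 0.0458 grad az 90.2 0.628
1983 (array([ 393.1, -320. ]), array([109.5,  24.2]), -32.0) z 0.01 0.0368 grad az 172.8 0.237
1872 (array([ 363.6, -367.2]), array([109.7,  24.7]), -32.1) z 0.01 0.0371 grad az -169.1 0.279
1746 (array([ 331.5, -414.3]), array([109.4,  25.2]), -33.3) z 0.01 0.0359 grad az -163.3 0.307
30811 (array([ 387.5, -340.8]), array([125.9,  33. ]), -4.7) z 0.2211 0.3123 grad az 85.4 0.948
```

View pics/w3.png

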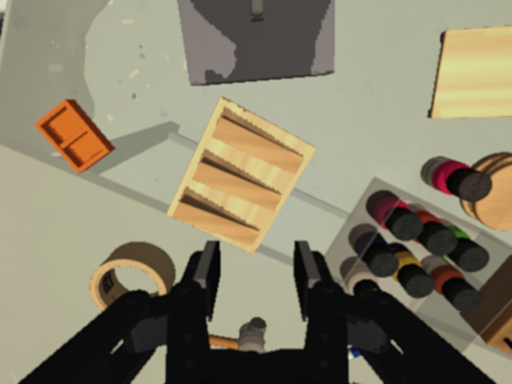

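The wrist view shows the wedges on the tray around (240,175), with their thick ends at lower left, az 148°. I'll pick the nearest wedge, turning to az −32.2° first.

```bash
python3 -m pendant '[[0.045,0,0,0,7],[0.045,0,0,0,7],[0.045,0,0,0,7],[0.045,0,0,0,7],[0.045,0,0,0,7],[0.045,0,0,0,7],[0.045,0,0,0,7],[0.045,0,0,0,7],[0.045,0,0,0,7],[0.045,0,0,0,7],[0.045,0,0,0,7],[0.045,0,0,0,7]]' |egrep 'eef|cont|wid'
python3 -m pendant '[[0.045,0,0,0,7],[0.045,0,0,0,7],[0.045,0,0,0,7],[0.045,0,0,0,7],[0.045,0,0,0,6],[0.045,0,0,0,0],[0.045,0,0,0,0]]' |egrep 'eef|cont|wid'
python3 - <<'E'
from h import *
to(.3593,-.2987,.184,-32.2)
m,p,d,X=look("scene"); 
for y,n in((-.26,2),(-.066,1),(.103,3)):
    P=blob(X,d,.66,y,.1,.011,.035);print(n,rect(P))
E
```

```text
eef_pos: [0.3887, -0.3405, 0.395]
contact_force: [0.4, 0.2, -0.2]
gripper_width: 0.525
eef_pos: [0.3887, -0.341, 0.395]
contact_force: [-0.4, -0.2, 0.1]
gripper_width: 0.524
t 10.3 now [ 0.3887 -0.341   0.395 ] -31.91 f [-0.4 -0.2  0.1] | turn 0.29 shift mm [-47.4 -20.1 211. ]
2 (array([ 664.1, -254. ]), array([146.8, 118.3]), 1.4)
1 (array([681.6, -68.4]), array([156.1,  93. ]), -1.1)
3 (array([667.4, 100.8]), array([147.1,  92.7]), -2.0)
```

```bash
python3 -m pendant '[[0.045,-0.024,-0.01,0,0.3],[0.045,-0.0235,-0.01,0,0],[0.045,0,0,0.03,0],[0.045,0,0,0.035,0],[0.045,0,0,0.035,0],[0.045,0,0,0.035,0],[0.045,0,0,0.03,0],[0.045,0,0,0.02,0],[0.045,0,0,0.015,0],[0.045,0,0,0,0],[0.045,0,0,0,0]]' |egrep 'eef|cont|wid'
python3 -c "
from h import *
to(.3593,-.2987,.184,-32.2)"
```

```text
eef_pos: [0.3588, -0.2997, 0.1944]
contact_force: [-0.1, 0.5, 0.1]
gripper_width: 0.527
t 11.3 now [ 0.3588 -0.2997  0.1944] -32.4 f [-0.1  0.5  0.1] | turn -0.2 shift mm [-0.1 -1.1 10.4]
```

```bash
python3 -m pendant '[[0.045,0,-0.001,0.009,-0.2],[0.045,0,0,0,0],[0.0,0,0,0,0],[0.0,0,0,0,0],[0.0,0,0,0,0],[0,0,0,0,0],[0,0,0,0,0],[0,0,0,0,0]]' 40 |egrep 'eef|cont|wid|grasp'
python3 -m pendant '[[0,0,0,-0.02,0],[0,0,0,-0.035,0],[0,0,0,-0.035,0],[0,0,0,-0.035,0],[0,0,0,-0.03,0],[0,0.02,-0.01,0,-6],[0,0.025,-0.01,0,-6],[0,0.025,-0.01,0,-6],[0,0.025,-0.005,0,-6],[0,0.025,0,0,-6],[0,0,0,0,0],[0,0,0,0,0]]' |egrep 'eef|cont|wid|grasp'
python3 - <<'E'
from h import *
m,p,d,X=look("wrist");cv2.imwrite("pics/w4.png",p)
print(pose())
for y in(-.26,-.066):
    k=(abs(X[...,0]-.66)<.11)&(abs(X[...,1]-y)<.08)&(d>0)&(X[...,2]>.011)&(X[...,2]<.04)
    if k.sum()>300: print(y,k.sum(),rect(X[k]))
for y in(-.26,-.066):
    k=(abs(X[...,0]-.64)<.03)&(abs(X[...,1]-y)<.03)&(d>0)
    if k.sum()>300:
        P=X[k];g=np.linalg.lstsq(np.c_[P[:,:2]-[.64,y],np.ones(len(P))],P[:,2],rcond=None)[0];print(y,g.round(4))
E
```

```text
eef_pos: [0.3596, -0.2994, 0.1865]
contact_force: [-0.3, -0.1, 6.0]
gripper_width: 0.267
grasp_force: 39.9
eef_pos: [0.4862, -0.3077, 0.3405]
contact_force: [-0.5, -0.4, -0.4]
gripper_width: 0.268
grasp_force: 39.4
(13.0333, array([ 0.4851, -0.3079,  0.3403]), np.float64(-2.4), array([-2.000e-04,  9.998e-01, -2.090e-02, -6.000e-04]), array([-0.7, -0. ,  0. ]))
-0.26 7003 (array([ 620.2, -260.4]), array([89.8, 53.2]), 87.1)
-0.066 2000 (array([628.4, -97.3]), array([50.3, 34.7]), -4.9)
-0.26 [ 0.0941 -0.0038  0.0196]
-0.066 [ 0.0603 -0.0364  0.0166]
```

View pics/w4.png

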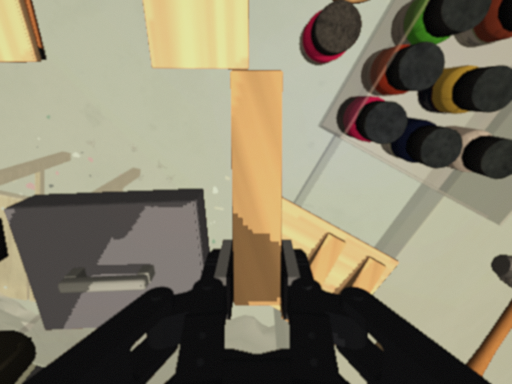

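```bash
python3 -m pendant '[[0,0.03,-0.035,0,0],[0,0.035,-0.035,0,0],[0,0.035,-0.04,0,0],[0,0.035,-0.035,0,0],[0,0,0,0,0],[0,0,0,0,0],[0,0,0,0,0],[0,0,0,0,0]]' |egrep 'eef|cont|wid|grasp'
cat >> h.py <<'E'
def boards(X,d,cs):
    for x,y in cs:
        k=(abs(X[...,0]-x)<.11)&(abs(X[...,1]-y)<.07)&(d>0)&(X[...,2]>.011)&(X[...,2]<.04)
        r=rect(X[k])
        k=(abs(X[...,0]-x+.02)<.035)&(abs(X[...,1]-y)<.035)&(d>0)
        P=X[k];g=np.linalg.lstsq(np.c_[P[:,:2],np.ones(len(P))],P[:,2],rcond=None)[0]
        if abs(r[2])>45: print("??",r); 
        a=np.radians(r[2]);u=np.array([np.cos(a),np.sin(a)])
        print("all",r,"front mid",(r[0]-u*r[1][0]/2).round(1),"rear mid",(r[0]+u*r[1][0]/2).round(1),"tilt",g[:2].round(4),"z",P[:,2].mean().round(4))
E
python3 - <<'E'
from h import *
print(pose())
for i in range(2):
    m,p,d,X=look("wrist")
    boards(X,d,[(.664,-.26),(.68,-.067)])
cv2.imwrite("pics/w5.png",p)
E
```

```text
eef_pos: [0.6023, -0.1926, 0.3405]
contact_force: [0.8, -0.9, -0.1]
gripper_width: 0.264
grasp_force: 39.4
(13.7, array([ 0.6023, -0.1926,  0.3405]), np.float64(-2.52), array([ 6.000e-04,  9.998e-01, -2.200e-02, -8.000e-04]), array([ 0.8, -0.9, -0.1]))
all (array([ 676.7, -247.5]), array([163.6, 121.3]), -2.6) front mid [ 595.  -243.8] rear mid [ 758.4 -251.2] tilt [-3.0604  1.6332] z 0.1251
all (array([685.9, -69. ]), array([161.1,  91.3]), -1.2) front mid [605.4 -67.3] rear mid [766.4 -70.7] tilt [ 0.0714 -0.0011] z 0.019
all (array([ 677.2, -247.9]), array([164.4, 121.4]), -2.5) front mid [ 595.1 -244.3] rear mid [ 759.3 -251.5] tilt [-3.0653  1.6473] z 0.1257
all (array([685.9, -69.2]), array([161.2,  91.3]), -1.1) front mid [605.3 -67.7] rear mid [766.5 -70.7] tilt [ 0.0712 -0.0017] z 0.019
```

View pics/w5.png

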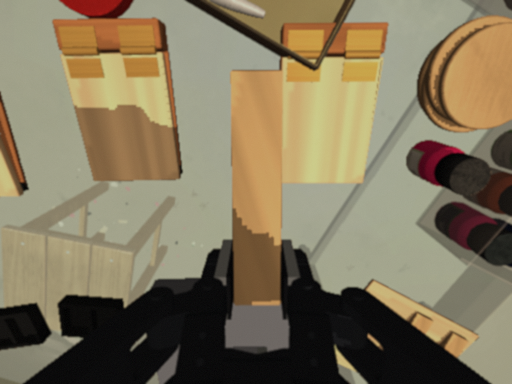

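```bash
python3 - <<'E'
from h import *
m,p,d,X=look("wrist")
P=X[265,70],X[325,20];print("plank?",np.round(P,3), "leg",X[215,80].round(3))
# held wedge
t,e,az,_,_=pose()
k=(np.hypot(X[...,0]-e[0],X[...,1]-e[1])<.13)&(X[...,2]>.10)&(X[...,2]<.2)&(d>0)
k[235:]=0
W=X[k];print("wedge vis",rect(W),W[:,2].min(),W[:,2].max())
c,s=np.cos(np.radians(az)),np.sin(np.radians(az))
q=(W[:,:2]-e[:2])@np.array([[c,s],[s,-c]]).T; print("tool x,y pct",np.percentile(q[:,0],[1,99,99.8]).round(4),np.percentile(q[:,1],[2,98]).round(4)); 
tip=W[q[:,0]>np.percentile(q[:,0],97)];print("tip z",tip[:,2].mean()-e[2])
# front edges & side edges by fitting, board 1 & 2
for n,(x,y) in {1:(.66,-.068),2:(.65,-.258)}.items():
    k=(abs(X[...,0]-x)<.085)&(abs(X[...,1]-y)<.06)&(d>0)&(X[...,2]>.012)&(X[...,2]<.034)
    c_,l,st,_=cv2.connectedComponentsWithStats(k.astype(np.uint8));B=X[l==1+np.argmax(st[1:,4])]
    f=[];ys=np.arange(y-.04,y+.041,.005)
    for yy in ys:
        b=B[abs(B[:,1]-yy)<.0025]; f.append(np.percentile(b[:,0],1) if len(b)>10 else np.nan)
    print(n,"front x",np.round(f,4))
    L=[];Rr=[];xs=np.arange(x-.05,x+.05,.01)
    for xx in xs:
        b=B[abs(B[:,0]-xx)<.005];L.append(np.percentile(b[:,1],99));Rr.append(np.percentile(b[:,1],1))
    print("left",np.round(L,4),"right",np.round(Rr,4),"slopes",np.degrees(np.polyfit(xs,L,1)[0]).round(2),np.degrees(np.polyfit(xs,Rr,1)[0]).round(2))
E
```

```text
plank? [[ 0.498  0.039 -0.002]
 [ 0.417  0.119  0.004]] leg [0.564 0.01  0.   ]
wedge vis (array([ 658.7, -195. ]), array([75.3, 24. ]), -2.4) 0.16226376880743607 0.18289521618471366
tool x,y pct [0.0195 0.0931 0.0936] [-0.0113  0.0117]
tip z -0.17643773127566198
1 front x [0.6064 0.6067 0.6078 0.6069 0.6073 0.6076 0.6078 0.608  0.6072 0.6076
 0.608  0.6082 0.6079 0.6086 0.6086 0.6088 0.6079]
left [-0.0244 -0.0243 -0.0243 -0.0247 -0.025  -0.0246 -0.0249 -0.0253 -0.0256
 -0.0258 -0.0257] right [-0.1119 -0.1124 -0.1125 -0.1129 -0.1133 -0.1134 -0.1137 -0.1139 -0.1142
 -0.1144 -0.1148] slopes -0.9 -1.56
2 front x [0.5953 0.595  0.5956 0.5955 0.5958 0.596  0.5968 0.5964 0.5964 0.5964
 0.5969 0.5972 0.5973 0.5974 0.5978 0.598  0.5978]
left [-0.2195 -0.2194 -0.2197 -0.2196 -0.2197 -0.2201 -0.2198 -0.2201 -0.2208
 -0.2212 -0.2209] right [-0.3028 -0.3036 -0.3045 -0.305  -0.3054 -0.3059 -0.3061 -0.3064 -0.3069
 -0.3073 -0.3078] slopes -0.97 -2.64
```

```bash
python3 -c "
from h import *
to(.496,-.2568,.20,-2.2)"
```

```text
t 13.8 now [ 0.6028 -0.1923  0.3408] -2.49 f [-0.3 -0.1  0. ] | turn -0.29 shift mm [-104.2   68.6  140.8]
```

```bash
python3 -m pendant '[[0,-0.026,0.017,0,-0.3],[0,-0.026,0.017,0,0],[0,-0.026,0.017,0,0],[0,-0.026,0.0176,0,0],[0,0,0,0,0],[0,0,0,0.03,0],[0,0,0,0.035,0],[0,0,0,0.035,0],[0,0,0,0.03,0],[0,0,0,0.01,0],[0,0,0,0,0],[0,0,0,0,0]]' |egrep 'eef|cont|wid|grasp'
python3 -c "
from h import *
to(.496,-.2568,.1815,-2.2)"
```

```text
eef_pos: [0.4977, -0.2559, 0.2014]
contact_force: [-0.1, 0.3, 0.3]
gripper_width: 0.275
grasp_force: 39.4
t 14.8 now [ 0.4977 -0.2559  0.2014] -2.07 f [-0.1  0.3  0.3] | turn 0.13 shift mm [-1.7  1.  19.9]
```

```bash
python3 -m pendant '[[0,0,0,0.012,0],[0,0,0,0.006,0],[0,0,0,0.002,0],[0,0,0,0.0005,0],[0,0,0,0,0],[0,0,0,0,0]]' |egrep 'eef|cont|wid|grasp'
python3 - <<'E'
from h import *
t,e,az,_,_=pose();print(e,az)
m,p,d,X=look("wrist")
c,s=np.cos(np.radians(az)),np.sin(np.radians(az))
q=(X[...,:2]-e[:2])@np.array([[c,s],[s,-c]]).T
k=(abs(q[...,1])<.008)&(q[...,0]>.03)&(q[...,0]<.2)&(d>0)
for a in np.arange(.03,.2,.01):
    b=X[k&(abs(q[...,0]-a)<.003)];print(round(a,3),b[:,2].mean().round(4) if len(b) else None,end="; ")
cv2.imwrite("pics/w6.png",p)
E
```

```text
eef_pos: [0.4983, -0.2561, 0.182]
contact_force: [-1.8, -0.8, 9.5]
gripper_width: 0.269
grasp_force: 41.1
[ 0.4983 -0.2561  0.182 ] -2.07
0.03 0.0249; 0.04 0.0243; 0.05 0.0234; 0.06 0.0228; 0.07 0.0219; 0.08 0.0212; 0.09 0.0205; 0.1 0.0157; 0.11 0.0166; 0.12 0.0172; 0.13 None; 0.14 None; 0.15 None; 0.16 None; 0.17 None; 0.18 None; 0.19 None;
```

View pics/w6.png

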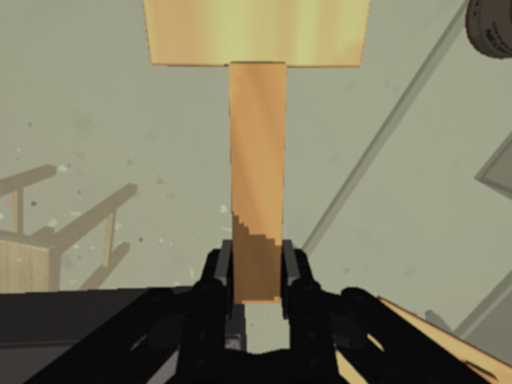

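The wedge tip, at (257,62), sits just over the board's front edge, at row 66. It came down on the board and pitched up in the grip. I'll back off, set the wedge flat and re-grip it.

```bash
python3 -m pendant '[[0,0,0,-0.01,0],[0,-0.005,0.005,-0.005,0],[0,-0.005,0.005,0,0],[0,0,0,0,0],[0,0,0,0,0],[0,0,0,0,0]]' |egrep 'eef|cont|wid|grasp'
cat >> h.py <<'E'
def profile(a0=.02,a1=.14,half=.008):
    "wrist: height along tool x at tool y=0; board front edge beside the wedge"
    t,e,az,_,_=pose();m,p,d,X=look("wrist")
    c,s=np.cos(np.radians(az)),np.sin(np.radians(az))
    q=(X[...,:2]-e[:2])@np.array([[c,s],[s,-c]]).T
    print("pose",e,az)
    for a in np.arange(a0,a1,.01):
        b=X[(abs(q[...,1])<half)&(abs(q[...,0]-a)<.003)&(d>0)];print(int(a*1000+.5),(b[:,2].mean()*1000).round(1) if len(b) else None,end="; ")
    for y in(-.035,-.025,.025,.035):
        k=(abs(q[...,1]-y)<.004)&(d>0)&(q[...,0]>.02)&(q[...,0]<.2)
        print("\nedge at tool y",y,"x of z>.010:",np.sort(q[...,0][k&(X[...,2]>.010)])[:3].round(4),"z<.006:",np.sort(q[...,0][k&(X[...,2]<.006)])[-3:].round(4),end="")
    print();return m,p,d,X,q
E
python3 -c "
from h import *
profile()"
```

```text
eef_pos: [0.4867, -0.2652, 0.1949]
contact_force: [-0.2, 0.5, -1.2]
gripper_width: 0.272
grasp_force: 39.6
pose [ 0.4867 -0.2652  0.1949] -2.06
20 38.3; 30 37.4; 40 36.5; 50 35.6; 60 34.8; 70 33.8; 80 32.9; 90 32.1; 100 -0.1; 110 13.3; 120 16.5; 130 None; 
edge at tool y -0.035 x of z>.010: [0.1067 0.1068 0.1068] z<.006: [0.1084 0.1084 0.1085]
edge at tool y -0.025 x of z>.010: [0.1067 0.1067 0.1067] z<.006: [0.1084 0.1084 0.1085]
edge at tool y 0.025 x of z>.010: [0.106  0.106  0.1061] z<.006: [0.1079 0.108  0.108 ]
edge at tool y 0.035 x of z>.010: [0.1059 0.1061 0.1061] z<.006: [0.1212 0.122  0.1224]
```

```bash
python3 -m pendant '[[0,0,0,0.007,0.6],[0,0,0,0.004,0],[0,0,0,0,0],[0,0,0,0,0],[0.034,0,0,0,0],[0.034,0,0,0,0],[0.034,0,0,0,0],[0.034,0,0,0,0],[0.034,0,0,0,0]]' |egrep 'eef|cont|wid|grasp'
python3 -c "
from h import *
profile()"
```

```text
eef_pos: [0.4872, -0.2651, 0.1844]
contact_force: [-1.0, -0.2, -0.8]
gripper_width: 0.398
grasp_force: 0.0
pose [ 0.4872 -0.2651  0.1844] -2.63
20 21.8; 30 19.4; 40 17.2; 50 15.0; 60 12.7; 70 10.5; 80 8.2; 90 6.0; 100 0.2; 110 14.1; 120 16.3; 130 None; 
edge at tool y -0.035 x of z>.010: [0.1057 0.1058 0.1058] z<.006: [0.1077 0.1078 0.1078]
edge at tool y -0.025 x of z>.010: [0.1058 0.1059 0.1059] z<.006: [0.1078 0.1078 0.1078]
edge at tool y 0.025 x of z>.010: [0.1059 0.1059 0.1059] z<.006: [0.1077 0.1077 0.1078]
edge at tool y 0.035 x of z>.010: [0.1058 0.1059 0.106 ] z<.006: [0.1228 0.1229 0.1232]
```

```bash
python3 -m pendant '[[0.034,0,0,0.003,0],[0.034,0,0,0,0],[0,0,0,0,0],[0,0,0,0,0],[0,0,0,0,0],[0,0,0,0,0]]' |egrep 'eef|cont|wid|grasp'
python3 -m pendant '[[0,0.004,0,0,0],[0,0.006,0,0,0],[0,0.007,0,0,0],[0,0.007,0,0,0],[0,0.007,0,0,0],[0,0.007,0,0,0],[0,0.007,0,0,0],[0,0.007,0,0,0],[0,0.007,0,0,0],[0,0.006,0,0,0],[0,0.004,0,0,0],[0,0,0,0,0]]' |egrep 'eef|cont|wid|grasp'
cat >> h.py <<'E'
def tilt(X,q,d,x0,x1,half=.03):
    k=(abs(q[...,1])<half)&(q[...,0]>x0)&(q[...,0]<x1)&(d>0);P=X[k];Q=q[k]
    A=np.c_[Q,np.ones(len(P))];w=np.ones(len(P),bool)
    for _ in range(4):
        g=np.linalg.lstsq(A[w],P[w,2],rcond=None)[0];r=abs(P[:,2]-A@g);w=r<max(.002,2*np.median(r))
    print("tilt along,across",g[:2].round(4),"z mid",(g[0]*(x0+x1)/2+g[2]).round(4),w.mean().round(2))
E
python3 -c "
from h import *
m,p,d,X,q=profile(-.01)
tilt(X,q,d,.04,.085)"
```

```text
eef_pos: [0.487, -0.2651, 0.1812]
contact_force: [0.4, 0.0, -0.3]
gripper_width: 0.268
grasp_force: 39.5
eef_pos: [0.5569, -0.2682, 0.1811]
contact_force: [-1.6, 0.3, 0.8]
gripper_width: 0.27
grasp_force: 39.8
pose [ 0.5569 -0.2682  0.1811] -2.61
-9 28.5; 0 26.3; 10 75.8; 20 21.8; 30 19.5; 40 25.8; 50 25.8; 60 25.9; 70 26.0; 80 26.0; 90 26.1; 100 26.1; 110 26.2; 120 None; 130 None; 140 None; 
edge at tool y -0.035 x of z>.010: [0.0365 0.0366 0.0367] z<.006: [0.0266 0.0267 0.0268]
edge at tool y -0.025 x of z>.010: [0.0365 0.0366 0.0367] z<.006: [0.0267 0.0267 0.0268]
edge at tool y 0.025 x of z>.010: [0.0364 0.0364 0.0365] z<.006: [0.0266 0.0266 0.0267]
edge at tool y 0.035 x of z>.010: [0.0364 0.0365 0.0368] z<.006: [0.0266 0.0266 0.0266]
tilt along,across [ 0.0067 -0.    ] z mid 0.0259 1.0
```

```bash
python3 -m pendant '[[0,0.002,0,0,0],[0,0.002,0,0,0],[0,0,0,0,0],[0,0,0,0,0],[0,0,0,0,0]]' |egrep 'eef|cont|wid|grasp'
python3 -m pendant '[[0.034,0,0,0,0],[0.034,0,0,0,0],[0.034,0,0,0,0],[0.034,0,0,0,0],[0.034,0,0,0,0]]' |egrep 'eef|cont|wid|grasp'
python3 -c "
from h import *
m,p,d,X,q=profile(-.01)
tilt(X,q,d,.04,.085)
tilt(X,q,d,.04,.115)"
```

```text
eef_pos: [0.5597, -0.2685, 0.1812]
contact_force: [-3.9, 0.2, 3.6]
gripper_width: 0.268
grasp_force: 39.9
eef_pos: [0.5603, -0.2684, 0.1812]
contact_force: [1.4, 1.1, -0.1]
gripper_width: 0.401
grasp_force: 0.0
pose [ 0.5603 -0.2684  0.1812] -2.62
-9 28.4; 0 26.1; 10 75.8; 20 21.6; 30 19.7; 40 26.3; 50 26.4; 60 26.3; 70 26.4; 80 26.4; 90 26.4; 100 26.4; 110 26.4; 120 None; 130 None; 140 None; 
edge at tool y -0.035 x of z>.010: [0.0332 0.0334 0.0335] z<.006: [0.0226 0.0226 0.0228]
edge at tool y -0.025 x of z>.010: [0.0332 0.0333 0.0334] z<.006: [0.0227 0.0227 0.0228]
edge at tool y 0.025 x of z>.010: [0.0334 0.0334 0.0335] z<.006: [0.0225 0.0227 0.0227]
edge at tool y 0.035 x of z>.010: [0.0333 0.0336 0.0336] z<.006: [0.0226 0.0227 0.0227]
tilt along,across [0.0017 0.0001] z mid 0.0264 1.0
tilt along,across [0.0009 0.0002] z mid 0.0264 1.0
```

```bash
python3 -m pendant '[[0.034,0,0,-0.01,0],[0.034,0,0,-0.03,0],[0.045,0,0,-0.04,0],[0.045,0,0,-0.04,0],[0.045,0,0,-0.03,0],[0.045,0,0,0,6],[0.045,0,0,0,6],[0.045,0,0,0,6],[0.045,0,0,0,6],[0.045,0,0,0,5.6],[0.045,0,0,0,0],[0.045,0,0,0,0]]' |egrep 'eef|cont'
python3 -c "
from h import *
m,p,d,X=look('wrist');boards(X,d,[(.664,-.26)])
to(.3298,-.3459,.25,-32.2)"
```

```text
eef_pos: [0.56, -0.2683, 0.3319]
contact_force: [0.2, 0.2, -0.4]
all (array([ 656.3, -246.3]), array([202.7, 122.2]), -2.9) front mid [ 555.1 -241.2] rear mid [ 757.5 -251.4] tilt [ 0.0024 -0.0002] z 0.0264
t 20.2 now [ 0.5601 -0.2683  0.3317] -32.04 f [ 0.7 -0.1  0.1] | turn 0.16 shift mm [-153.5  188.4   81.7]
```

```bash
python3 -m pendant '[[0.045,-0.0256,0.0314,0,0.2],[0.045,-0.0256,0.0314,0,0],[0.045,-0.0256,0.0314,0,0],[0.045,-0.0256,0.0314,0,0],[0.045,-0.0256,0.0314,0,0],[0.045,-0.0256,0.0314,0,0],[0.045,0,0,0.03,0],[0.045,0,0,0.03,0],[0.045,0,0,0.03,0],[0.045,0,0,0.03,0],[0.045,0,0,0,0],[0.045,0,0,0,0]]' |egrep 'eef|cont'
python3 - <<'E'
from h import *
m,p,d,X=look("wrist");cv2.imwrite("pics/w7.png",p)
to(.3298,-.3459,.1865,-32.2)
k=((np.hypot(X[...,0]-.378,X[...,1]+.372)<.045)&(d>0)&(X[...,2]>.010)&(X[...,2]<.04)).astype(np.uint8)
c,l,st,_=cv2.connectedComponentsWithStats(k)
for i in range(1,c):
    if st[i,4]>200: print(st[i,4],rect(X[l==i]))
E
```

```text
eef_pos: [0.329, -0.3449, 0.2106]
contact_force: [0.4, -0.6, -0.0]
t 21.3 now [ 0.3296 -0.3454  0.2119] -32.36 f [ 0.2 -0.2  0.2] | turn -0.16 shift mm [ 0.4  0.3 25.4]
6874 (array([ 373.8, -373.9]), array([85. , 24.1]), -32.4)
```

```bash
python3 -m pendant '[[0.045,0,0,0.015,0],[0.045,0,0,0.010,0],[0.045,0,0,0,0],[0,0,0,0,0],[0,0,0,0,0],[0,0,0,0,0],[0,0,0,0,0],[0,0,0,0,0],[0,0,0,-0.02,0],[0,0,0,-0.04,0],[0,0,0,-0.04,0],[0,0,0,-0.04,0]]' 40 |egrep 'eef|cont|wid|grasp'
python3 -m pendant '[[0,0,0,-0.01,-6.2],[0,0,0,0,-6.2],[0,0,0,0,-6.2],[0,0,0,0,-6.2],[0,0,0,0,-6.2],[0,0,0,0,0],[0,0,0,0,0]]' |egrep 'eef|cont|wid|grasp'
python3 -c "
from h import *
to(.488,-.055,.34,-1.2)"
```

```text
eef_pos: [0.329, -0.3449, 0.3281]
contact_force: [0.7, -0.8, -1.0]
gripper_width: 0.273
grasp_force: 39.3
eef_pos: [0.3292, -0.3452, 0.3365]
contact_force: [0.5, -0.8, -1.4]
gripper_width: 0.27
grasp_force: 39.4
t 22.9 now [ 0.3292 -0.3452  0.3365] -1.62 f [ 0.5 -0.8 -1.4] | turn -0.42 shift mm [ 152.7 -293.5   -3.5]
```

```bash
python3 -m pendant '[[0,0.019,-0.036,0,-0.4],[0,0.019,-0.0365,0,0],[0,0.019,-0.0365,0,0],[0,0.019,-0.037,0,0],[0,0.019,-0.037,0,0],[0,0.019,-0.037,0,0],[0,0.019,-0.037,0,0],[0,0.0195,-0.037,0,0],[0,0,0,0.03,0],[0,0,0,0.03,0],[0,0,0,0,0],[0,0,0,0,0]]' |egrep 'eef|cont|wid|grasp'
python3 -c "
from h import *
profile()
to(.488,-.055,.195,-1.2)"
```

```text
eef_pos: [0.4866, -0.0544, 0.2754]
contact_force: [0.4, -0.1, 0.4]
gripper_width: 0.269
grasp_force: 39.4
pose [ 0.4866 -0.0544  0.2754] -1.14
20 115.0; 30 112.7; 40 110.4; 50 108.1; 60 105.9; 70 103.5; 80 101.2; 90 98.8; 100 0.0; 110 0.1; 120 9.4; 130 16.2; 
edge at tool y -0.035 x of z>.010: [0.1189 0.119  0.1191] z<.006: [0.1447 0.1452 0.1452]
edge at tool y -0.025 x of z>.010: [0.1188 0.1189 0.1189] z<.006: [0.12   0.1201 0.1202]
edge at tool y 0.025 x of z>.010: [0.1188 0.1188 0.1189] z<.006: [0.1201 0.1201 0.1201]
edge at tool y 0.035 x of z>.010: [0.1188 0.1188 0.1188] z<.006: [0.1199 0.12   0.12  ]
t 23.9 now [ 0.4873 -0.0546  0.2767] -1.15 f [-0.8 -0.3 -0.1] | turn 0.05 shift mm [ 0.7  0.4 81.7]
```

```bash
python3 -m pendant '[[0,0,0,0.03,0],[0,0,0,0.03,0],[0,0,0,0.02,0],[0,0,0,0.009,0],[0,0,0,0.003,0],[0,0,0,0.001,0],[0,0,0,0,0],[0,0,0,0,0],[0.034,0,0,0,0],[0.034,0,0,0,0],[0.034,0,0,0,0],[0.034,0,0,0,0]]' |egrep 'eef|cont|wid|grasp'
python3 -m pendant '[[0,0,0,0.001,0],[0,0,0,0,0],[0,0,0,0,0],[0,0,0,0,0]]' |egrep 'eef|cont|wid|grasp'
python3 -c "
from h import *
profile()"
```

```text
eef_pos: [0.4873, -0.0543, 0.1834]
contact_force: [0.7, 0.2, 0.3]
gripper_width: 0.398
grasp_force: 0.0
eef_pos: [0.4873, -0.0542, 0.1826]
contact_force: [-1.4, -0.1, 7.5]
gripper_width: 0.273
grasp_force: 39.5
pose [ 0.4873 -0.0542  0.1826] -1.02
20 21.5; 30 19.3; 40 17.0; 50 14.8; 60 12.5; 70 10.3; 80 8.0; 90 5.8; 100 0.0; 110 -0.2; 120 7.1; 130 None; 
edge at tool y -0.035 x of z>.010: [0.1178 0.1178 0.1179] z<.006: [0.1226 0.1227 0.1228]
edge at tool y -0.025 x of z>.010: [0.1176 0.1177 0.1178] z<.006: [0.1206 0.1207 0.1209]
edge at tool y 0.025 x of z>.010: [0.1175 0.1176 0.1176] z<.006: [0.1202 0.1202 0.1202]
edge at tool y 0.035 x of z>.010: [0.1174 0.1175 0.1175] z<.006: [0.12   0.1201 0.1202]
```

```bash
python3 -m pendant '[[0,0.004,0,0,0],[0,0.006,0,0,0],[0,0.007,0,0,0],[0,0.007,0,0,0],[0,0.007,0,0,0],[0,0.007,0,0,0],[0,0.007,0,0,0],[0,0.007,0,0,0],[0,0.007,0,0,0],[0,0.006,0,0,0],[0,0.005,0,0,0],[0,0,0,0,0]]' |egrep 'eef|cont|wid|grasp'
python3 -c "
from h import *
m,p,d,X,q=profile(-.01)
tilt(X,q,d,.052,.095)
tilt(X,q,d,.055,.115)"
```

```text
eef_pos: [0.5559, -0.0556, 0.1825]
contact_force: [-7.8, -0.5, 15.0]
gripper_width: 0.271
grasp_force: 40.7
pose [ 0.5559 -0.0556  0.1825] -1.04
-9 28.0; 0 25.8; 10 77.1; 20 21.3; 30 19.0; 40 16.8; 50 20.8; 60 22.3; 70 22.4; 80 22.5; 90 22.7; 100 22.8; 110 22.9; 120 None; 130 None; 140 None; 
edge at tool y -0.035 x of z>.010: [0.0496 0.0497 0.0498] z<.006: [0.0436 0.0437 0.0439]
edge at tool y -0.025 x of z>.010: [0.0494 0.0495 0.0496] z<.006: [0.0435 0.0436 0.0437]
edge at tool y 0.025 x of z>.010: [0.0496 0.0496 0.0497] z<.006: [0.0436 0.0437 0.0437]
edge at tool y 0.035 x of z>.010: [0.0496 0.0496 0.0497] z<.006: [0.0436 0.0436 0.0436]
tilt along,across [ 0.0121 -0.0002] z mid 0.0225 1.0
tilt along,across [ 0.0112 -0.0001] z mid 0.0226 1.0
```

```bash
python3 -m pendant '[[0,0.002,0,0,0],[0,0.002,0,0,0],[0,0.001,0,0,0],[0,0,0,0,0],[0,0,0,0,0],[0.034,0,0,0,0],[0.034,0,0,0,0],[0.034,0,0,0,0],[0.034,0,0,0,0]]' |egrep 'eef|cont|wid|grasp'
python3 -c "
from h import *
m,p,d,X,q=profile(-.01)
tilt(X,q,d,.052,.095)
tilt(X,q,d,.055,.115)"
```

```text
eef_pos: [0.5625, -0.0556, 0.1821]
contact_force: [0.1, -0.7, 0.8]
gripper_width: 0.396
grasp_force: 0.0
pose [ 0.5625 -0.0556  0.1821] -1.03
-9 27.3; 0 25.1; 10 76.5; 20 20.6; 30 18.3; 40 16.5; 50 23.1; 60 23.1; 70 23.1; 80 23.2; 90 23.2; 100 23.2; 110 23.3; 120 None; 130 None; 140 None; 
edge at tool y -0.035 x of z>.010: [0.0432 0.0433 0.0433] z<.006: [0.0356 0.0359 0.0362]
edge at tool y -0.025 x of z>.010: [0.0429 0.043  0.043 ] z<.006: [0.0356 0.0356 0.0356]
edge at tool y 0.025 x of z>.010: [0.043  0.043  0.0431] z<.006: [0.0356 0.0356 0.0357]
edge at tool y 0.035 x of z>.010: [0.043  0.0431 0.0431] z<.006: [0.0355 0.0355 0.0356]
tilt along,across [ 0.005  -0.0002] z mid 0.0232 1.0
tilt along,across [ 0.0039 -0.0002] z mid 0.0232 1.0
```

```bash
python3 -m pendant '[[0,0,0,0,0],[0,0,0,0,0],[0,0,0,0,0],[0,0,0,0,0],[0,0.0015,0,0,0],[0,0.001,0,0,0],[0,0,0,0,0],[0,0,0,0,0],[0.034,0,0,0,0],[0.034,0,0,0,0],[0.034,0,0,0,0],[0.034,0,0,0,0]]' |egrep 'eef|cont|wid|grasp'
python3 -c "
from h import *
m,p,d,X,q=profile(-.01)
tilt(X,q,d,.052,.095)
tilt(X,q,d,.055,.115)"
```

```text
eef_pos: [0.565, -0.0557, 0.1821]
contact_force: [0.1, -0.4, 0.1]
gripper_width: 0.4
grasp_force: 0.0
pose [ 0.565  -0.0557  0.1821] -1.03
-9 26.9; 0 24.5; 10 76.5; 20 20.1; 30 17.8; 40 20.5; 50 23.1; 60 23.1; 70 23.2; 80 23.2; 90 23.3; 100 23.2; 110 23.4; 120 21.1; 130 None; 140 None; 
edge at tool y -0.035 x of z>.010: [0.0404 0.0406 0.0406] z<.006: [0.0327 0.0328 0.0331]
edge at tool y -0.025 x of z>.010: [0.0406 0.0407 0.0408] z<.006: [0.0328 0.0328 0.0329]
edge at tool y 0.025 x of z>.010: [0.0405 0.0406 0.0408] z<.006: [0.0328 0.0328 0.033 ]
edge at tool y 0.035 x of z>.010: [0.0406 0.0407 0.0407] z<.006: [0.0328 0.0328 0.0329]
tilt along,across [0.0045 0.0003] z mid 0.0232 1.0
tilt along,across [ 0.0035 -0.0002] z mid 0.0232 1.0
```

```bash
python3 -m pendant '[[0,0,0,-0.001,0],[0,0,0,0,0],[0,0,0,0,0],[0,0,0,0,0],[0,0,0,0,0]]' 60 |egrep 'eef|cont|wid|grasp'
python3 -m pendant '[[0,0.0015,0,0,0],[0,0.0015,0,0,0],[0,0,0,0,0],[0,0,0,0,0],[0,0,0,0,0]]' |egrep 'eef|cont|wid|grasp'
python3 -c "
from h import *
m,p,d,X,q=profile(-.01)
tilt(X,q,d,.052,.095)
tilt(X,q,d,.055,.115)"
```

```text
eef_pos: [0.5648, -0.0557, 0.1832]
contact_force: [-0.9, 0.3, -0.1]
gripper_width: 0.263
grasp_force: 60.5
eef_pos: [0.5666, -0.0557, 0.1832]
contact_force: [-6.1, -0.5, 7.1]
gripper_width: 0.267
grasp_force: 61.3
pose [ 0.5666 -0.0557  0.1832] -1.03
-9 26.8; 0 24.5; 10 77.5; 20 19.9; 30 17.7; 40 23.3; 50 23.4; 60 23.4; 70 23.4; 80 23.3; 90 23.4; 100 23.4; 110 23.4; 120 None; 130 None; 140 None; 
edge at tool y -0.035 x of z>.010: [0.0395 0.0395 0.0396] z<.006: [0.0311 0.0311 0.0313]
edge at tool y -0.025 x of z>.010: [0.0393 0.0393 0.0394] z<.006: [0.0311 0.0311 0.0313]
edge at tool y 0.025 x of z>.010: [0.0393 0.0393 0.0394] z<.006: [0.0312 0.0312 0.0313]
edge at tool y 0.035 x of z>.010: [0.0386 0.0386 0.0387] z<.006: [0.031  0.0312 0.0315]
tilt along,across [ 0.0024 -0.0002] z mid 0.0234 1.0
tilt along,across [ 0.0008 -0.0003] z mid 0.0234 1.0
```

```bash
python3 -m pendant '[[0.034,0,0,0,0],[0.034,0,0,0,0],[0.034,0,0,0,0],[0.034,0,0,-0.01,0],[0.034,0,0,-0.03,0],[0.045,0,0,-0.04,0],[0.045,0,0,-0.04,0],[0.045,0,0,-0.03,0],[0.045,0,0,0,6],[0.045,0,0,0,6],[0.045,0,0,0,6],[0.045,0,0,0,6]]' 40 |egrep 'eef|cont'
python3 -m pendant '[[0.045,0,0,0,7.1],[0.045,0,0,0,0],[0.045,0,0,0,0]]' 40 |egrep 'eef|cont'
python3 - <<'E'
from h import *
m,p,d,X=look('wrist')
for y in(-.067,-.26):
    k=(abs(X[...,0]-.65)<.035)&(abs(X[...,1]-y)<.03)&(d>0);P=X[k]
    if len(P)>200:print(y,np.linalg.lstsq(np.c_[P[:,:2],np.ones(len(P))],P[:,2],rcond=None)[0][:2].round(4),P[:,2].mean())
to(.2977,-.393,.21,-32.2)
E
```

```text
eef_pos: [0.5678, -0.0558, 0.3344]
contact_force: [-0.3, -0.9, -0.7]
eef_pos: [0.5678, -0.0555, 0.3338]
contact_force: [0.3, 0.2, -0.4]
-0.067 [ 0.0025 -0.001 ] 0.02342815481374255
-0.26 [-0.0049  0.0046] 0.026452812781856558
t 30.4 now [ 0.5678 -0.0556  0.3337] -31.9 f [ 0.3  0.3 -0.4] | turn 0.3 shift mm [-48.8 429.4 123.7]
```

```bash
python3 -m pendant '[[0.045,-0.004,0.0357,0,0.3],[0.045,-0.004,0.0357,0,0],[0.045,-0.004,0.0357,0,0],[0.045,-0.004,0.0358,0,0],[0.045,-0.004,0.0358,0,0],[0.045,-0.004,0.0358,0,0],[0.045,-0.004,0.0358,0,0],[0.045,-0.004,0.0358,0,0],[0.045,-0.004,0.0358,0,0],[0.045,-0.004,0.0358,0,0],[0.045,-0.0045,0.0358,0,0],[0.045,-0.0045,0.0358,0,0]]' |egrep 'eef|cont'
python3 -m pendant '[[0.045,0,0,0.03,0],[0.045,0,0,0.03,0],[0.045,0,0,0.03,0],[0.045,0,0,0.033,0],[0.045,0,0,0,0],[0.045,0,0,0,0]]' |egrep 'eef|cont'
python3 - <<'E'
from h import *
m,p,d,X=look("wrist")
to(.2977,-.393,.1865,-32.2)
k=((np.hypot(X[...,0]-.346,X[...,1]+.423)<.045)&(d>0)&(X[...,2]>.010)&(X[...,2]<.04)).astype(np.uint8)
c,l,st,_=cv2.connectedComponentsWithStats(k)
for i in range(1,c):
    if st[i,4]>200:
        r=rect(X[l==i]); e=bot.get_obs()["eef_pos"]*1000;a=np.radians(r[2]);v=r[0]-e[:2]
        print(st[i,4],r,"tool y offset",(v[0]*np.sin(a)-v[1]*np.cos(a)).round(1))
E
```

```text
eef_pos: [0.295, -0.3931, 0.3336]
contact_force: [0.4, -0.2, -0.7]
eef_pos: [0.296, -0.3915, 0.2094]
contact_force: [0.4, 0.2, 0.4]
t 31.9 now [ 0.2966 -0.3921  0.2109] -32.34 f [-0.4 -1.1 -0.4] | turn -0.14 shift mm [ 1.4  0.2 24.4]
6917 (array([ 342.3, -422.4]), array([83.1, 24.1]), -33.4) tool y offset 0.1
```

```bash
python3 -m pendant '[[0.045,0.001,0,0.015,0],[0.045,0,0,0.009,0],[0.045,0,0,0,0],[0,0,0,0,0],[0,0,0,0,0],[0,0,0,0,0],[0,0,0,0,0],[0,0,0,0,0],[0,0,0,-0.02,0],[0,0,0,-0.04,0],[0,0,0,-0.04,0],[0,0,0,-0.04,0]]' 40 |egrep 'eef|cont|wid|grasp'
python3 -m pendant '[[0,0,0,-0.01,-6.1],[0,0,0,0,-6.1],[0,0,0,0,-6.1],[0,0,0,0,-6.1],[0,0,0,0,-6],[0,0,0,0,0],[0,0,0,0,0]]' |egrep 'eef|cont|wid|grasp'
python3 -c "
from h import *
to(.480,.109,.34,-2)"
```

```text
eef_pos: [0.2968, -0.392, 0.3283]
contact_force: [0.6, -1.0, -0.1]
gripper_width: 0.273
grasp_force: 39.3
eef_pos: [0.297, -0.3924, 0.3366]
contact_force: [0.8, -0.5, -1.2]
gripper_width: 0.267
grasp_force: 39.3
t 33.5 now [ 0.297  -0.3924  0.3366] -2.21 f [ 0.8 -0.5 -1.2] | turn -0.21 shift mm [ 165.4 -507.5   -3.4]
```

```bash
python3 -m pendant '[[0,0.035,-0.01,0,-0.2],[0,0.035,-0.02,0,0],[0,0.035,-0.02,0,0],[0,0.035,-0.02,0,0],[0,0.0254,-0.03,0,0],[0,0,-0.037,0,0],[0,0,-0.037,0,0],[0,0,-0.037,0,0],[0,0,-0.037,0,0],[0,0,-0.037,0,0],[0,0,-0.037,0,0],[0,0,-0.037,0,0]]' |egrep 'eef|cont|wid|grasp'
python3 -m pendant '[[0,0,-0.037,0,0],[0,0,-0.037,0,0],[0,0,-0.037,0,0],[0,0,-0.0375,0,0],[0,0,0,0,0],[0,0,0,0.03,0],[0,0,0,0.03,0],[0,0,0,0,0],[0,0,0,0,0]]' |egrep 'eef|cont|wid|grasp'
python3 -c "
from h import *
profile()
to(.48,.109,.1825,-2)"
```

```text
eef_pos: [0.4736, -0.0374, 0.3365]
contact_force: [0.9, -0.3, -0.3]
gripper_width: 0.271
grasp_force: 39.3
eef_pos: [0.4782, 0.109, 0.2755]
contact_force: [0.2, -0.4, 0.1]
gripper_width: 0.269
grasp_force: 39.4
pose [0.4782 0.109  0.2755] -1.92
20 115.0; 30 112.7; 40 110.4; 50 108.1; 60 105.8; 70 103.5; 80 101.1; 90 98.9; 100 -0.0; 110 0.2; 120 13.0; 130 17.0; 
edge at tool y -0.035 x of z>.010: [0.1164 0.1164 0.1164] z<.006: [0.118  0.118  0.1181]
edge at tool y -0.025 x of z>.010: [0.1165 0.1165 0.1166] z<.006: [0.118  0.1181 0.1181]
edge at tool y 0.025 x of z>.010: [0.1164 0.1165 0.1166] z<.006: [0.118  0.1181 0.1181]
edge at tool y 0.035 x of z>.010: [0.1164 0.1165 0.1166] z<.006: [0.1181 0.1181 0.1182]
t 35.3 now [0.4789 0.1093 0.2768] -1.92 f [ 0.2  0.1 -0.2] | turn 0.08 shift mm [ 1.1  0.3 94.3]
```

```bash
python3 -m pendant '[[0,0,0,0.03,0],[0,0,0,0.03,0],[0,0,0,0.02,0],[0,0,0,0.009,0],[0,0,0,0.003,0],[0,0,0,0.001,0],[0,0,0,0,0],[0,0,0,0,0],[0.034,0,0,0,0],[0.034,0,0,0,0],[0.034,0,0,0,0],[0.034,0,0,0,0]]' |egrep 'eef|cont|wid|grasp'
python3 -m pendant '[[0,0,0,0,0],[0,0,0,0,0],[0,0,0,0,0],[0,0,0,0,0]]' 60|egrep 'eef|cont|wid|grasp'
python3 -c "
from h import *
profile()"
```

```text
eef_pos: [0.4789, 0.1094, 0.1835]
contact_force: [0.1, 0.6, -0.5]
gripper_width: 0.394
grasp_force: 0.0
eef_pos: [0.4789, 0.1094, 0.1836]
contact_force: [-0.7, -0.9, 6.1]
gripper_width: 0.262
grasp_force: 58.9
pose [0.4789 0.1094 0.1836] -1.83
20 21.5; 30 19.3; 40 17.0; 50 14.8; 60 12.5; 70 10.2; 80 8.0; 90 5.8; 100 0.1; 110 -0.0; 120 12.0; 130 None; 
edge at tool y -0.035 x of z>.010: [0.1152 0.1152 0.1153] z<.006: [0.1178 0.1179 0.1179]
edge at tool y -0.025 x of z>.010: [0.1151 0.1152 0.1152] z<.006: [0.1174 0.1175 0.1175]
edge at tool y 0.025 x of z>.010: [0.115  0.1151 0.1151] z<.006: [0.1175 0.1176 0.1178]
edge at tool y 0.035 x of z>.010: [0.1153 0.1154 0.1154] z<.006: [0.1179 0.1179 0.118 ]
```

```bash
python3 -m pendant '[[0,0.005,0,-0.0005,0],[0,0.008,0,0,0],[0,0.0085,0,0,0],[0,0.0085,0,0,0],[0,0.0085,0,0,0],[0,0.0085,0,0,0],[0,0.0085,0,0,0],[0,0.0085,0,0,0],[0,0.0085,0,0,0],[0,0.0085,0,0,0],[0,0.007,0,0,0],[0,0.004,0,0,0]]' |egrep 'eef|cont|wid|grasp'
python3 -m pendant '[[0,0,0,0,0],[0,0,0,0,0]]'|egrep 'eef|cont'
python3 -c "
from h import *
m,p,d,X,q=profile(-.01)
tilt(X,q,d,.035,.075)
tilt(X,q,d,.035,.115)"
```

```text
eef_pos: [0.5708, 0.1066, 0.1837]
contact_force: [-9.0, 0.6, 10.6]
gripper_width: 0.265
grasp_force: 59.6
eef_pos: [0.5712, 0.1065, 0.1837]
contact_force: [-1.8, 0.9, 2.9]
pose [0.5712 0.1065 0.1837] -1.85
-9 28.2; 0 25.9; 10 78.0; 20 21.8; 30 28.5; 40 28.6; 50 28.7; 60 28.8; 70 28.8; 80 28.9; 90 29.0; 100 29.1; 110 29.2; 120 None; 130 None; 140 None; 
edge at tool y -0.035 x of z>.010: [0.0237 0.0237 0.0237] z<.006: []
edge at tool y -0.025 x of z>.010: [0.0236 0.0236 0.0236] z<.006: []
edge at tool y 0.025 x of z>.010: [0.0234 0.0235 0.0235] z<.006: []
edge at tool y 0.035 x of z>.010: [0.0234 0.0234 0.0235] z<.006: []
tilt along,across [0.0073 0.0003] z mid 0.0287 1.0
tilt along,across [ 0.008  -0.0002] z mid 0.0289 1.0
```

```bash
python3 -m pendant '[[0,0.002,0,0,0],[0,0.002,0,0,0],[0,0,0,0,0],[0,0,0,0,0],[0,0,0,0,0]]' |egrep 'eef|cont|wid|grasp'
python3 -c "
from h import *
m,p,d,X,q=profile(-.01)
tilt(X,q,d,.035,.075)
tilt(X,q,d,.035,.115)"
```

```text
eef_pos: [0.5741, 0.1065, 0.1837]
contact_force: [-4.4, 0.3, 5.6]
gripper_width: 0.262
grasp_force: 59.2
pose [0.5741 0.1065 0.1837] -1.82
-9 28.2; 0 25.9; 10 77.8; 20 28.5; 30 29.1; 40 29.1; 50 29.1; 60 29.1; 70 29.2; 80 29.2; 90 29.3; 100 29.3; 110 29.4; 120 None; 130 None; 140 None; 
edge at tool y -0.035 x of z>.010: [0.0202 0.0202 0.0204] z<.006: []
edge at tool y -0.025 x of z>.010: [0.0202 0.0204 0.0204] z<.006: []
edge at tool y 0.025 x of z>.010: [0.0201 0.0201 0.0202] z<.006: []
edge at tool y 0.035 x of z>.010: [0.0202 0.0203 0.0204] z<.006: []
tilt along,across [ 0.0035 -0.0002] z mid 0.0291 1.0
tilt along,across [ 0.0036 -0.0001] z mid 0.0292 1.0
```

```bash
python3 -m pendant '[[0,0.0015,0,0,0],[0,0,0,0,0],[0,0,0,0,0],[0.034,0,0,0,0],[0.034,0,0,0,0],[0.034,0,0,0,0],[0.034,0,0,-0.01,0],[0.034,0,0,-0.03,0],[0.06,0,0,-0.04,0],[0.06,0,0,-0.04,0],[0.06,0,0,-0.04,0],[0.06,0,0,0,0]]' |egrep 'eef|cont'
python3 -m pendant '[[0.06,-0.03,0,-0.02,-7],[0.06,-0.03,0,-0.02,-7],[0.06,-0.03,0,0,-7],[0.06,-0.015,0,0,-7],[0.06,0,0,0,-7],[0.06,0,0,0,-7],[0.06,0,0,0,-7],[0.06,0,0,0,-7],[0.06,0,0,0,-7],[0.06,0,0,0,-7],[0.06,0,0,0,-7],[0.06,0,0,0,-7]]' |egrep 'eef|cont'
python3 - <<'E'
from h import *
print(pose())
for cam in("scene","side"):
    m,p,d,X=look(cam)
    for r in bot.trace("mould_1",cam):
        k=r["mask"]&(d>0); k=cv2.erode(k.astype(np.uint8),np.ones((2,2)))>0
        if k.sum()>20: print(cam,round(r["score"],2),np.round(r["at"]),rect(X[k]),p[k].mean(0).round())
    for n,(x,y) in{1:(.665,-.068),2:(.653,-.26),3:(.653,.103)}.items():
        k=(abs(X[...,0]-x)<.045)&(abs(X[...,1]-y)<.035)&(d>0);P=X[k]
        print(n,np.linalg.lstsq(np.c_[P[:,:2],np.ones(len(P))],P[:,2],rcond=None)[0][:2].round(4),np.median(P[:,2]).round(4),rect(blob(X,d,x,y,.08,.015,.04)))
m,p,d,X=look("wrist");cv2.imwrite("pics/w8.png",p)
E
```

```text
eef_pos: [0.5787, 0.1073, 0.3529]
contact_force: [1.6, 1.0, 0.5]
eef_pos: [0.4729, 0.0932, 0.3842]
contact_force: [0.3, -0.4, 0.3]
(40.3833, array([0.4729, 0.0932, 0.3842]), np.float64(82.51), array([4.000e-04, 7.518e-01, 6.594e-01, 3.000e-04]), array([ 0.3, -0.4,  0.3]))
scene 0.88 [182. 278.] (array([487.3, 188.6]), array([71.8, 49. ]), -68.3) [29. 32. 34.]
scene 0.74 [255. 161.] (array([ 569.3, -265.2]), array([48.2, 24.9]), 2.6) [ 75. 112. 139.]
scene 0.69 [240. 240.] (array([426.9,  23.4]), array([70.1, 50.4]), 80.6) [27. 31. 33.]
scene 0.6 [219. 273.] (array([416.7, 123.4]), array([72.9, 49. ]), -84.2) [29. 33. 35.]
scene 0.58 [372. 207.] (array([ 173.6, -294.4]), array([74.7, 58.5]), -64.3) [ 34.  95. 167.]
scene 0.41 [324. 173.] (array([ 360.6, -364.6]), array([171.5, 131.5]), 58.1) [135. 182. 204.]
scene 0.26 [133. 242.] (array([622.6, 205.7]), array([47. , 34.4]), 80.7) [ 80.  93. 104.]
1 [-0.0036 -0.0138] 0.0247 (array([666.7, -67.5]), array([154.7,  92.2]), -1.3)
2 [ 0.0047 -0.1473] 0.0275 (array([ 652.2, -261.6]), array([157.5,  94.5]), -4.5)
3 [ 0.4226 -0.4997] 0.0306 (array([653.8, 101.5]), array([158.2,  91.7]), -1.8)
side 0.91 [253. 261.] (array([414. , 125.7]), array([67.1, 46. ]), -82.1) [38. 47. 48.]
side 0.79 [347. 160.] (array([ 174. , -290.5]), array([71.1, 53.9]), -62.1) [ 37.  69. 121.]
side 0.75 [222. 159.] (array([ 560.8, -262.3]), array([33.6, 17.5]), 0.4) [55. 77. 92.]
side 0.65 [254. 229.] (array([422.2,  19.2]), array([85.9, 48.2]), 80.0) [44. 53. 55.]
side 0.65 [214. 280.] (array([487. , 189.4]), array([71.2, 49.7]), -67.2) [38. 47. 49.]
1 [ 0.0007 -0.0576] 0.0241 (array([664.8, -66.5]), array([159.1,  93.5]), -1.3)
2 [ 0.0907 -0.2426] 0.0267 (array([ 667.3, -258.9]), array([113.8, 100.1]), 5.8)
3 [-0.1297 -0.2584] 0.0319 (array([653.1, 100.2]), array([159.2,  95. ]), -2.3)
```

View pics/w8.png

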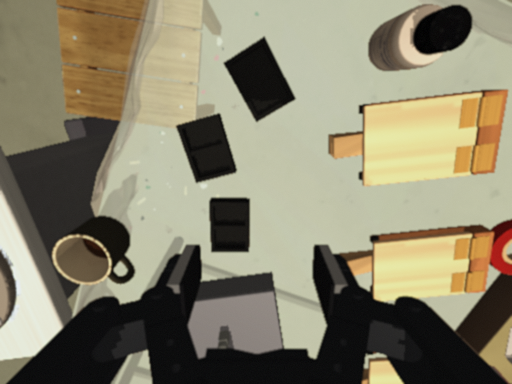

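The wrist picture shows the moulds at (230,223), (206,147) and (260,78), and the third one has been knocked aside. I'll measure all three and check which way up they are.

```bash
cat >> h.py <<'E'
def moulds(X,d,cs):
    for x,y in cs:
        P=blob(X,d,x,y,.06,.004,.03);print(len(P),rect(P),"z pct",(np.percentile(P[:,2],[5,25,50,75,95])*1000).round(1))
E
python3 - <<'E'
from h import *
print(pose())
m,p,d,X=look("wrist")
moulds(X,d,[(.426,.022),(.415,.125),(.487,.189)])
E
```

```text
(40.6333, array([0.4728, 0.0932, 0.3839]), np.float64(81.96), array([2.000e-04, 7.550e-01, 6.558e-01, 1.000e-04]), array([ 0.7, -0.7,  0.6]))
1673 (array([427.9,  22.8]), array([70.2, 50.3]), 81.3) z pct [ 4.1  4.9 13.4 16.7 17.8]
2027 (array([418.7, 124. ]), array([69.7, 50.5]), -83.1) z pct [ 4.1  4.8 14.4 16.9 18. ]
2637 (array([489.9, 188.2]), array([70.1, 50.3]), -68.5) z pct [ 4.2  4.8 11.2 17.1 18.2]
```

```bash
python3 -c "
from h import *
to(.4279,.0228,.20,81.3)"
```

```text
t 40.7 now [0.4728 0.0932 0.3839] 82.0 f [-0.7 -1.  -0.1] | turn 0.7 shift mm [-76.4 -33.7 183.9]
```

```bash
python3 -m pendant '[[0.065,-0.0255,-0.011,0,0.7],[0.065,-0.0255,-0.011,0,0],[0.065,-0.0254,-0.0117,0,0],[0.065,0,0,0.03,0],[0.065,0,0,0.035,0],[0.065,0,0,0.035,0],[0.065,0,0,0.035,0],[0.065,0,0,0.03,0],[0.065,0,0,0.019,0],[0.065,0,0,0,0],[0.065,0,0,0,0]]' 40|egrep 'eef|cont|wid'
python3 -c "
from h import *
to(.4279,.0228,.176,81.3)"
```

```text
eef_pos: [0.4284, 0.0228, 0.1994]
contact_force: [0.7, 0.2, 0.9]
gripper_width: 0.763
t 41.6 now [0.4284 0.0228 0.1994] 81.44 f [0.7 0.2 0.9] | turn 0.14 shift mm [-0.1 -0.5 23.4]
```

```bash
python3 -m pendant '[[0.065,0,0,0.014,0],[0.065,0,0,0.009,0],[0.065,0,0,0,0],[0.065,0,0,0,0],[0.03,0,0,0,0],[0.03,0,0,0,0],[0.03,0,0,0,0],[0.03,0,0,0,0],[0.03,0,0,0,0]]' 40|egrep 'eef|cont|wid|grasp'
python3 -m pendant '[[0.03,0,0,-0.01,0],[0.03,0,0,-0.03,0],[0.03,0,0,-0.04,0],[0.03,0,0,-0.04,0],[0.03,0,0,0,-7],[0.03,0,0,0,0],[0.03,0,0,0,0]]'|egrep 'eef|cont|wid|grasp'
python3 -c "
from h import *
to(.665,-.068,.30,88.8)"
```

```text
eef_pos: [0.4288, 0.0226, 0.1778]
contact_force: [-0.5, 0.6, 7.7]
gripper_width: 0.576
grasp_force: 40.7
eef_pos: [0.4281, 0.0221, 0.2972]
contact_force: [-0.1, -0.0, -2.4]
gripper_width: 0.572
grasp_force: 42.7
t 42.9 now [0.4281 0.0221 0.2972] 88.27 f [-0.1 -0.  -2.4] | turn -0.53 shift mm [-85.1 238.7  -2.8]
```

```bash
python3 -m pendant '[[0.03,-0.0122,0.0341,0,-0.5],[0.03,-0.0122,0.0341,0,0],[0.03,-0.0122,0.0341,0,0],[0.03,-0.0122,0.0341,0,0],[0.03,-0.0122,0.0341,0,0],[0.03,-0.0122,0.0341,0,0],[0.03,-0.0122,0.0341,0,0],[0.03,0,0,0.03,0],[0.03,0,0,0.025,0],[0.03,0,0,0.015,0],[0.03,0,0,0,0],[0.03,0,0,0,0]]'|egrep 'eef|cont|wid|grasp'
python3 - <<'E'
from h import *
to(.665,-.068,.203,88.8)
m,p,d,X=look("scene")
k=(abs(X[...,0]-.665)<.06)&(abs(X[...,1]+.068)<.06)&(d>0);P=X[k];M=P[(P[:,2]>.03)&(P[:,2]<.075)]
print(rect(M), rect(blob(X,d,.665,-.068,.1,.015,.032)),M[:,2].min(),M[:,2].max())
E
```

```text
eef_pos: [0.6646, -0.067, 0.2252]
contact_force: [0.9, 0.1, -0.3]
gripper_width: 0.576
grasp_force: 42.7
t 43.9 now [ 0.6646 -0.067   0.2252] 88.95 f [ 0.9  0.1 -0.3] | turn 0.15 shift mm [-1.   0.4 22.2]
(array([663.7, -62.9]), array([92.2, 77.1]), 45.4) (array([665.4, -65.8]), array([198.4,  93.2]), 0.9) 0.03009387062889383 0.07471279239693634
```

```bash
python3 -m pendant '[[0.03,-0.001,0,0.012,0],[0.03,0,0,0.007,0],[0.03,0,0,0.003,0],[0.03,0,0,0,0],[0.03,0,0,0,0]]'|egrep 'eef|cont|wid|grasp'

```

```text
eef_pos: [0.6654, -0.0685, 0.2048]
contact_force: [0.6, 0.1, -0.4]
gripper_width: 0.571
grasp_force: 42.7
```

```bash
python3 -m pendant '[[0.03,0,0,0.001,0],[0.03,0,0,0.001,0],[0.03,0,0,0.0005,0],[0.03,0,0,0,0]]'|egrep 'eef|cont|wid|grasp'
python3 -m pendant '[[0.053,0,0,0,0],[0.057,0,0,0,0],[0.06,0,0,0,0],[0.065,0,0,0,0],[0.065,0,0,0,0],[0.065,0,0,-0.01,0],[0.065,0,0,-0.03,0],[0.065,0,0,-0.04,0],[0.065,0,0,-0.04,0],[0.065,0,0,-0.04,0],[0.065,0,0,0,0]]'|egrep 'eef|cont|wid|grasp'
python3 - <<'E'
from h import *
m,p,d,X=look("scene");cv2.imwrite("pics/s9.png",p[120:300,80:360])
P=blob(X,d,.665,-.068,.06,.034,.06);print(rect(P),P[:,2].max())
moulds(X,d,[(.418,.124),(.49,.188)])
to(.4187,.124,.20,96.9)
E
```

```text
eef_pos: [0.6655, -0.0684, 0.2022]
contact_force: [0.1, -0.0, -1.5]
gripper_width: 0.57
grasp_force: 42.7
eef_pos: [0.6678, -0.0675, 0.3725]
contact_force: [0.8, 0.5, 0.6]
gripper_width: 0.759
grasp_force: 0.0
(array([665. , -69.4]), array([75.7, 52.7]), 88.6) 0.04612699094537402
574 (array([421.7, 119.4]), array([82. , 57.6]), -82.6) z pct [ 4.5  6.2 12.  17.4 19.7]
574 (array([490.1, 189. ]), array([73. , 52.2]), -68.1) z pct [ 4.7  6.3 12.4 17.1 19.2]
t 45.7 now [ 0.6669 -0.0678  0.3687] 88.97 f [-0.8  0.  -0.3] | turn -7.93 shift mm [ 220.2 -223.4  168.7]
```

```bash
python3 -m pendant '[[0.065,0,0,0,-4],[0.065,0,0,0,-3.9],[0.065,0.0315,-0.0319,0,0],[0.065,0.0315,-0.0319,0,0],[0.065,0.0315,-0.0319,0,0],[0.065,0.0315,-0.0319,0,0],[0.065,0.0315,-0.0319,0,0],[0.065,0.0315,-0.0319,0,0],[0.065,0.0312,-0.032,0,0],[0.065,0,0,0.03,0],[0.065,0,0,0.035,0],[0.065,0,0,0.035,0]]'|egrep 'eef|cont|wid'
python3 -m pendant '[[0.065,0,0,0.035,0],[0.065,0,0,0.02,0],[0.065,0,0,0,0],[0.065,0,0,0,0]]'|egrep 'eef|cont|wid'
python3 -c "
from h import *
to(.4187,.124,.177,96.9)"
```

```text
eef_pos: [0.4342, 0.1103, 0.2618]
contact_force: [0.9, -1.1, -1.2]
gripper_width: 0.76
eef_pos: [0.4341, 0.1101, 0.2066]
contact_force: [-0.1, 0.5, 0.5]
gripper_width: 0.76
t 47.0 now [0.4341 0.1101 0.2066] 96.92 f [-0.1  0.5  0.5] | turn 0.02 shift mm [ 15.6 -13.6  29.6]
```

```bash
python3 -m pendant '[[0.065,0.0156,-0.0136,0,0],[0.065,0,0,0,0],[0.065,0,0,0.015,0],[0.065,0,0,0.014,0],[0.065,0,0,0,0],[0.03,0,0,0,0],[0.03,0,0,0,0],[0.03,0,0,0,0],[0.03,0,0,0,0],[0.03,0,0,0,0]]' 40|egrep 'eef|cont|wid|grasp'
python3 -m pendant '[[0.03,0,0,-0.01,0],[0.03,0,0,-0.03,0],[0.03,0,0,-0.04,0],[0.03,0,0,-0.04,0],[0.03,0,0,0,4.6],[0.03,0,0,0,4.6],[0.03,0,0,0,0],[0.03,0,0,0,0]]'|egrep 'eef|cont|wid|grasp'
python3 -c "
from h import *
to(.653,-.2615,.30,87.5)"
```

```text
eef_pos: [0.4198, 0.124, 0.1796]
contact_force: [-1.5, -1.1, 7.4]
gripper_width: 0.57
grasp_force: 42.0
eef_pos: [0.4192, 0.1238, 0.299]
contact_force: [-0.0, 0.1, -0.5]
gripper_width: 0.571
grasp_force: 41.8
t 48.5 now [0.4192 0.1238 0.299 ] 87.8 f [-0.   0.1 -0.5] | turn 0.3 shift mm [-374.7  250.4   -1. ]
```

```bash
python3 -m pendant '[[0.03,-0.0312,0.0209,0,0.3],[0.03,-0.0312,0.0209,0,0],[0.03,-0.0312,0.0209,0,0],[0.03,-0.0312,0.0209,0,0],[0.03,-0.0312,0.0209,0,0],[0.03,-0.0312,0.0209,0,0],[0.03,-0.0312,0.0209,0,0],[0.03,-0.0312,0.0209,0,0],[0.03,-0.0312,0.0209,0,0],[0.03,-0.0312,0.0209,0,0],[0.03,-0.0312,0.0209,0,0],[0.03,-0.0312,0.0209,0,0]]'|egrep 'eef|cont|wid|grasp'
python3 -m pendant '[[0.03,0,0,0,0],[0.03,0,0,0.03,0],[0.03,0,0,0.025,0],[0.03,0,0,0.015,0],[0.03,0,0,0,0],[0.03,0,0,0,0]]'|egrep 'eef|cont|wid|grasp'
python3 -c "
from h import *
to(.653,-.2615,.2075,87.5)"
```

```text
eef_pos: [0.6533, -0.2632, 0.2976]
contact_force: [0.8, 1.0, -1.3]
gripper_width: 0.569
grasp_force: 41.8
eef_pos: [0.6526, -0.2612, 0.2275]
contact_force: [-0.7, 0.5, 0.7]
gripper_width: 0.568
grasp_force: 41.8
t 50.0 now [ 0.6526 -0.2612  0.2275] 87.45 f [-0.7  0.5  0.7] | turn -0.05 shift mm [-0.3  0.4 20. ]
```

```bash
python3 -m pendant '[[0.03,0,0,0.01,0],[0.03,0,0,0.006,0],[0.03,0,0,0.003,0],[0.03,0,0,0.001,0],[0.03,0,0,0,0],[0.03,0,0,0.001,0],[0.03,0,0,0,0]]'|egrep 'eef|cont|wid|grasp'
python3 -m pendant '[[0.053,0,0,0,0],[0.057,0,0,0,0],[0.06,0,0,0,0],[0.065,0,0,0,0],[0.065,0,0,0,0],[0.065,0,0,-0.01,0],[0.065,0,0,-0.03,0],[0.065,0,0,-0.04,0],[0.065,0,0,-0.04,0],[0.065,0,0,-0.04,0],[0.065,0,0,0,-7],[0.065,0,0,0,-7]]'|egrep 'eef|cont|wid|grasp'
python3 -m pendant '[[0.065,0,0,0,-7],[0.065,0,0,0,-3],[0.065,0,0,0,0],[0.065,0,0,0,0]]'|egrep 'eef|cont|wid|grasp'
python3 - <<'E'
from h import *
m,p,d,X=look("scene")
P=blob(X,d,.653,-.2615,.06,.037,.06);print(rect(P),P[:,2].max())
moulds(X,d,[(.49,.188)])
to(.4899,.1882,.30,111.5)
E
```

```text
eef_pos: [0.653, -0.2616, 0.2075]
contact_force: [0.1, 0.4, -0.7]
gripper_width: 0.572
grasp_force: 41.9
eef_pos: [0.6538, -0.2613, 0.3724]
contact_force: [-0.4, 0.0, -1.0]
gripper_width: 0.76
grasp_force: 0.0
eef_pos: [0.6528, -0.2616, 0.3678]
contact_force: [-0.3, -0.4, 0.3]
gripper_width: 0.76
grasp_force: 0.0
(array([ 652.2, -260.8]), array([73.6, 53. ]), 87.0) 0.04869346140388011
580 (array([493.4, 188.3]), array([78.1, 57.6]), -68.3) z pct [ 4.5  6.5 12.5 17.4 19.6]
t 52.0 now [ 0.6529 -0.2615  0.3677] 111.26 f [ 0.2  0.3 -0.4] | turn -0.24 shift mm [478.1  13.2  67.7]
```

```bash
python3 -m pendant '[[0.065,0.034,0.0009,0,-0.2],[0.065,0.034,0.0009,0,0],[0.065,0.034,0.0009,0,0],[0.065,0.034,0.0009,0,0],[0.065,0.034,0.0009,0,0],[0.065,0.034,0.0009,0,0],[0.065,0.034,0.001,0,0],[0.065,0.034,0.001,0,0],[0.065,0.034,0.001,0,0],[0.065,0.034,0.001,0,0],[0.065,0.034,0.001,0,0],[0.065,0.034,0.001,0,0]]'|egrep 'eef|cont'
python3 -m pendant '[[0.065,0.034,0.001,0.01,0],[0.065,0.034,0.001,0.03,0],[0.065,0,0,0.03,0],[0.065,0,0,0.03,0],[0.065,0,0,0,0],[0.065,0,0,0,0],[0.065,0,0,0,0]]'|egrep 'eef|cont'
python3 - <<'E'
from h import *
m,p,d,X=look("wrist")
moulds(X,d,[(.49,.188)])
to(.4899,.1882,.20,111.5)
E
```

```text
eef_pos: [0.5128, 0.1236, 0.3676]
contact_force: [1.4, 0.5, 0.3]
eef_pos: [0.4921, 0.1837, 0.2711]
contact_force: [-0.0, 0.1, -0.2]
4299 (array([489.6, 188.3]), array([70.2, 50.1]), -68.2) z pct [ 4.1  4.7 12.6 17.  18. ]
t 53.6 now [0.4923 0.1837 0.2715] 111.5 f [ 0.1 -0.6  0.2] | turn 0.0 shift mm [ 5.1 -0.6 71.5]
```

```bash
python3 -m pendant '[[0.065,0.005,-0.0006,0.025,0],[0.065,0,0,0.03,0],[0.065,0,0,0.02,0],[0.065,0,0,0.012,0],[0.065,0,0,0.006,0],[0.065,0,0,0,0],[0.065,0,0,0,0],[0.03,0,0,0,0],[0.03,0,0,0,0],[0.03,0,0,0,0],[0.03,0,0,0,0],[0.03,0,0,0,0]]' 40|egrep 'eef|cont|wid|grasp'
python3 -m pendant '[[0.03,0,0,-0.01,0],[0.03,0,0,-0.03,0],[0.03,0,0,-0.04,0],[0.03,0,0,-0.04,0],[0.03,0,0,0,6],[0.03,0,0,0,6],[0.03,0,0,0,6],[0.03,0,0,0,5.6],[0.03,0,0,0,0],[0.03,0,0,0,0]]'|egrep 'eef|cont|wid|grasp'
python3 - <<'E'
from h import *
to(.6535,.102,.30,88)
m,p,d,X=look("scene");print(rect(blob(X,d,.65,.102,.085,.02,.036)))
E
```

```text
eef_pos: [0.4897, 0.1883, 0.1782]
contact_force: [-0.6, -0.2, 5.6]
gripper_width: 0.57
grasp_force: 41.4
eef_pos: [0.4889, 0.188, 0.2975]
contact_force: [0.4, 0.7, -1.9]
gripper_width: 0.568
grasp_force: 42.0
t 55.5 now [0.4889 0.188  0.2975] 88.15 f [ 0.4  0.7 -1.9] | turn 0.15 shift mm [-80.2 167.5  -2.5]
(array([673. , 134.6]), array([150.3,  57.5]), -24.1)
```

```bash
python3 -m pendant '[[0.03,-0.0267,0,0,0],[0.03,-0.0267,0,0,0],[0.03,-0.0268,0,0,0],[0.03,0,0.0279,0,0],[0.03,0,0.0279,0,0],[0.03,0,0.0279,0,0],[0.03,0,0.0279,0,0],[0.03,0,0.0279,0,0],[0.03,0,0.028,0,0],[0.03,0,0,0.03,0],[0.03,0,0,0.03,0],[0.03,0,0,0,0]]'|egrep 'eef|cont|wid|grasp'
python3 - <<'E'
from h import *
m,p,d,X=look("wrist");k=(abs(X[...,0]-.65)<.1)&(abs(X[...,1]-.102)<.1)&(X[...,2]>.012)&(X[...,2]<.036)&(d>0)
print(rect(X[k]))
to(.6535,.102,.2095,88)
E
```

```text
eef_pos: [0.6515, 0.1006, 0.2308]
contact_force: [-1.8, -1.1, -1.2]
gripper_width: 0.573
grasp_force: 42.0
(array([658.1, 133.5]), array([183.8, 134.3]), -10.1)
t 56.6 now [0.6521 0.1011 0.2335] 88.08 f [-0.8 -0.5  0.1] | turn 0.08 shift mm [ 0.9  1.4 24. ]
```

```bash
python3 -m pendant '[[0.03,0.001,0.0014,0.012,0],[0.03,0,0,0.008,0],[0.03,0,0,0.003,0],[0.03,0,0,0.001,0],[0.03,0,0,0,0],[0.03,0,0,0,0]]'|egrep 'eef|cont|wid|grasp'
python3 -m pendant '[[0.053,0,0,0,0],[0.057,0,0,0,0],[0.06,0,0,0,0],[0.065,0,0,0,0],[0.065,0,0,0,0],[0.065,0,0,-0.01,0],[0.065,0,0,-0.03,0],[0.065,0,0,-0.04,0],[0.065,0,0,-0.04,0],[0.065,0,0,-0.04,0],[0.065,0,0,0,0]]'|egrep 'eef|cont|wid|grasp'
python3 - <<'E'
from h import *
m,p,d,X=look("scene");cv2.imwrite("pics/s10.png",cv2.resize(p[110:310,80:380],None,fx=2,fy=2))
for x,y,h in((.6535,.102,.04),(.665,-.068,.034),(.653,-.2615,.037)):
    P=blob(X,d,x,y,.06,h,.06);print(rect(P),P[:,2].max())
m,p,d,X=look("wrist")
P=blob(X,d,.40,-.15,.13,.06,.08)
print(rect(P) if len(P) else None)
to(.3995,-.153,.30,90.2)
E
```

```text
eef_pos: [0.6552, 0.1029, 0.2134]
contact_force: [0.2, 0.4, -0.4]
gripper_width: 0.577
grasp_force: 42.0
eef_pos: [0.6569, 0.1044, 0.3828]
contact_force: [0.9, 0.1, 1.1]
gripper_width: 0.76
grasp_force: 0.0
(array([655.2, 103.1]), array([72., 55.]), 88.0) 0.0517558539193246
(array([665. , -69.6]), array([73.9, 53.9]), 88.7) 0.04643498212359793
(array([ 652.6, -261.8]), array([74.3, 53.2]), 86.6) 0.049482370012565
None
t 58.1 now [0.6553 0.1032 0.3757] 87.97 f [-0.7 -0.  -0.9] | turn -2.23 shift mm [-255.3 -256.7   75.7]
```

View pics/s10.png

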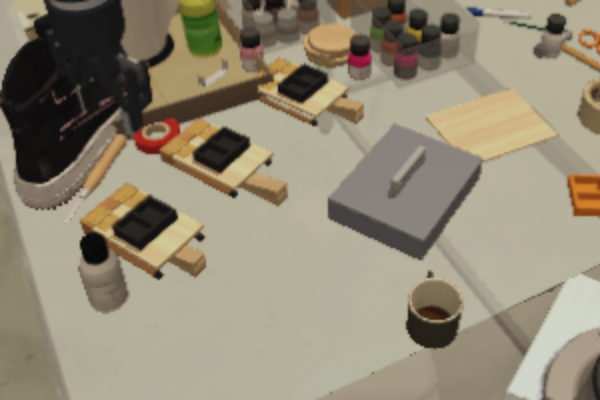

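All three moulds stand upright on level boards, and the cover is at (405,190) with the empty tray beside it. Now I'll fetch the cover.

```bash
python3 -m pendant '[[0.05,-0.0213,-0.0214,0,-2.2],[0.05,-0.0213,-0.0214,0,0],[0.05,-0.0213,-0.0214,0,0],[0.05,-0.0213,-0.0214,0,0],[0.05,-0.0213,-0.0214,0,0],[0.05,-0.0213,-0.0214,0,0],[0.05,-0.0213,-0.0214,0,0],[0.05,-0.0213,-0.0214,0,0],[0.05,-0.0213,-0.0214,0,0],[0.05,-0.0213,-0.0214,0,0],[0.05,-0.0213,-0.0214,0,0],[0.05,-0.0213,-0.0214,0,0]]'|egrep 'eef|cont'
python3 -m pendant '[[0.05,0,0,0,0],[0.05,0,0,0,0]]'|egrep 'eef|cont'
python3 - <<'E'
from h import *
m,p,d,X=look("wrist")
P=blob(X,d,.40,-.15,.13,.06,.08)
print(rect(P) if len(P) else None)
print(rect(blob(X,d,.40,-.15,.14,.035,.05)))
m,p,d,X=look("scene");print(rect(blob(X,d,.40,-.15,.14,.035,.05)),rect(blob(X,d,.40,-.15,.14,.058,.075)))
to(.3995,-.153,.224,90.2)
E
```

```text
eef_pos: [0.3962, -0.1536, 0.3715]
contact_force: [-0.5, -0.9, -0.3]
eef_pos: [0.3966, -0.1539, 0.3717]
contact_force: [-0.5, 0.8, -1.0]
(array([ 399.3, -153.2]), array([82.7, 11.4]), -89.5)
(array([ 399.5, -154.3]), array([186. , 148.3]), -89.7)
(array([ 399.6, -154.5]), array([191.2, 149.3]), -89.3) (array([ 399. , -153.9]), array([84.6, 11.9]), -89.6)
t 59.4 now [ 0.3983 -0.1523  0.3723] 90.19 f [0.5 0.4 0.3] | turn -0.01 shift mm [ -0.7   1.2 148.3]
```

```bash
python3 -m pendant '[[0.05,-0.0012,0.0011,0.02,-0.2],[0.05,0,0,0.03,0],[0.05,0,0,0.03,0],[0.05,0,0,0.03,0],[0.05,0,0,0.02,0],[0.05,0,0,0.012,0],[0.05,0,0,0.006,0],[0.05,0,0,0,0],[0.05,0,0,0,0],[0.05,0,0,0,0]]' 60|egrep 'eef|cont'
python3 -m pendant '[[0.0,0,0,0,0],[0.0,0,0,0,0],[0.0,0,0,0,0],[0.0,0,0,0,0],[0.0,0,0,0,0],[0.0,0,0,0,0]]' 60|egrep 'eef|cont|wid|grasp'
python3 -m pendant '[[0,0,0,-0.01,0],[0,0,0,-0.02,0],[0,0,0,-0.025,0],[0,0,0,-0.025,0],[0,0,0,-0.02,0],[0,0,0,0,0],[0,0,0,0,0]]'|egrep 'eef|cont|wid|grasp'
python3 -c "
from h import *
to(.3628,-.3653,.32,57.7)"
```

```text
eef_pos: [0.4, -0.1537, 0.2254]
contact_force: [0.7, 0.0, 0.4]
eef_pos: [0.3995, -0.1541, 0.2254]
contact_force: [-1.1, -0.2, 6.9]
gripper_width: 0.127
grasp_force: 58.8
eef_pos: [0.3993, -0.1541, 0.3257]
contact_force: [-0.6, 0.4, -3.5]
gripper_width: 0.129
grasp_force: 59.1
t 61.3 now [ 0.3993 -0.1541  0.3257] 90.34 f [-0.6  0.4 -3.5] | turn 32.64 shift mm [-198.    82.     5.7]
```

```bash
python3 -m pendant '[[0,0,0,0,5.4],[0,0,0,0,5.4],[0,0,0,0,5.5],[0,0,0,0,5.5],[0,0,0,0,5.4],[0,0,0,0,5.4]]'|egrep 'eef|cont'
python3 -m pendant '[[0,-0.0247,0.0102,0,0],[0,-0.0247,0.0102,0,0],[0,-0.0247,0.0102,0,0],[0,-0.0247,0.0102,0,0],[0,-0.0247,0.0103,0,0],[0,-0.0247,0.0103,0,0],[0,-0.0247,0.0103,0,0],[0,-0.0247,0.0103,0,0],[0,0,0,0,0],[0,0,0,0,0],[0,0,0,0.02,0],[0,0,0,0.02,0]]'|egrep 'eef|cont|wid|grasp'
python3 -m pendant '[[0,0,0,0,0],[0,0,0,0,0]]'|egrep 'eef|cont'
python3 - <<'E'
from h import *
to(.3628,-.3653,.2255,57.7)
m,p,d,X=look("scene");print(rect(blob(X,d,.362,-.365,.14,.09,.115)))
m,p,d,X=look("wrist");print(rect(blob(X,d,.362,-.365,.14,.09,.115)),rect(blob(X,d,.362,-.365,.14,.118,.14)))
E
```

```text
eef_pos: [0.3984, -0.1538, 0.3232]
contact_force: [-0.6, -0.2, -2.3]
eef_pos: [0.3636, -0.3639, 0.2841]
contact_force: [0.4, 0.6, -2.6]
gripper_width: 0.12
grasp_force: 59.1
eef_pos: [0.363, -0.3633, 0.2834]
contact_force: [0.2, -0.5, -1.0]
t 62.9 now [ 0.363  -0.3633  0.2834] 57.87 f [ 0.2 -0.5 -1. ] | turn 0.17 shift mm [-1.8  0.9 57.9]
(array([ 362.5, -363. ]), array([190.1, 153.8]), 58.0)
(array([ 376.4, -342.2]), array([148.6, 135.6]), -32.0) (array([ 361.8, -362.1]), array([82.5, 36.4]), 41.7)
```

```bash
python3 -m pendant '[[0,-0.002,0.0011,0,0.2],[0,0,0,0.015,0],[0,0,0,0.015,0],[0,0,0,0.012,0],[0,0,0,0.004,0],[0,0,0,0,0],[0,0,0,0,0],[0,0,0,0,0]]'|egrep 'eef|cont|wid|grasp'
python3 - <<'E'
from h import *
to(.3628,-.3653,.2255,57.7)
m,p,d,X=look("scene");print(rect(blob(X,d,.362,-.365,.14,.045,.064)))
E
```

```text
eef_pos: [0.3635, -0.3674, 0.2394]
contact_force: [-0.3, 0.1, -1.9]
gripper_width: 0.123
grasp_force: 59.1
t 63.7 now [ 0.3635 -0.3674  0.2394] 57.57 f [-0.3  0.1 -1.9] | turn -0.13 shift mm [ 1.4 -1.7 13.9]
(array([ 364.4, -367.2]), array([188.2, 153.3]), 57.3)
```

```bash
python3 -m pendant '[[0,0.0006,-0.0017,0,-0.1],[0,0,0,0,0],[0,0,0,0,0],[0,0,0,0,0]]'|egrep 'eef|cont'
python3 - <<'E'
from h import *
to(.3628,-.3653,.2255,57.7)
m,p,d,X=look("scene");print(rect(blob(X,d,.362,-.365,.14,.045,.064)))
E
```

```text
eef_pos: [0.362, -0.3657, 0.2388]
contact_force: [-0.2, 0.1, -2.3]
t 64.1 now [ 0.362  -0.3657  0.2388] 57.67 f [-0.2  0.1 -2.3] | turn -0.03 shift mm [ 0.8  0.5 13.3]
(array([ 362.3, -366.6]), array([189.9, 154.5]), 57.5)
```

Aligned within 1 mm, so I'll lower it.

```bash
python3 -m pendant '[[0,0.0005,0,0.004,0],[0,0,0,0.004,0],[0,0,0,0.003,0],[0,0,0,0.002,0],[0,0,0,0,0],[0,0,0,0,0]]'|egrep 'eef|cont|wid|grasp'
python3 - <<'E'
from h import *
m,p,d,X=look("scene");P=blob(X,d,.362,-.365,.14,.035,.055);print(rect(P),np.median(P[:,2]))
E
```

```text
eef_pos: [0.3623, -0.3652, 0.2254]
contact_force: [0.5, 0.1, -1.2]
gripper_width: 0.126
grasp_force: 59.2
(array([ 361.7, -365.1]), array([189.4, 152.5]), 57.4) 0.044662423750139686
```

```bash
python3 -m pendant '[[0.0,0,0,0.001,0],[0,0,0,0,0],[0.04,0,0,0,0],[0.04,0,0,0,0],[0.04,0,0,0,0],[0.04,0,0,-0.02,0],[0.04,0,0,-0.03,0],[0.04,0,0,-0.04,0],[0.04,0,0,-0.04,0],[0.04,0,0,-0.04,0],[0.04,0,0,0,0],[0.04,0,0,0,0]]'|egrep 'eef|cont|wid|grasp'
python3 - <<'E'
from h import *
print(pose()[:2])
m,p,d,X=look("wrist");P=blob(X,d,.362,-.365,.14,.035,.05);print(rect(P),P[:,2].mean())
m,p,d,X=look("scene");cv2.imwrite("pics/s11.png",p)
P=blob(X,d,.362,-.365,.14,.035,.055);print(rect(P),np.median(P[:,2]))
for x,y,h in((.6535,.102,.04),(.665,-.068,.034),(.653,-.2615,.037)):
    P=blob(X,d,x,y,.06,h,.06);print(rect(P),P[:,2].max())
for n,c in(("paint_a",(.608,-.362)),("thinner",(.627,.204))): print(n,rect(blob(X,d,*c,.05,.02,.12)))
E
```

```text
eef_pos: [0.3629, -0.3657, 0.3972]
contact_force: [-0.1, 0.3, -1.2]
gripper_width: 0.465
grasp_force: 0.0
(65.6833, array([ 0.3629, -0.3657,  0.3972]))
(array([ 362.2, -365.3]), array([184.9, 147.9]), 57.7) 0.0430878368505954
(array([ 362.2, -365.3]), array([190.3, 152.2]), 57.9) 0.044698838374794825
(array([655.9, 103.3]), array([72.6, 53.5]), 88.4) 0.052076893685137716
(array([664.9, -69.7]), array([74.9, 53. ]), 88.3) 0.04584187365140732
(array([ 652.5, -261.5]), array([74.1, 52.7]), 85.7) 0.04871247871377522
paint_a (array([ 623.6, -369.8]), array([63.1, 38.6]), -5.7)
thinner (array([625.9, 204.3]), array([50.7, 41.2]), 64.6)
```

View pics/s11.png

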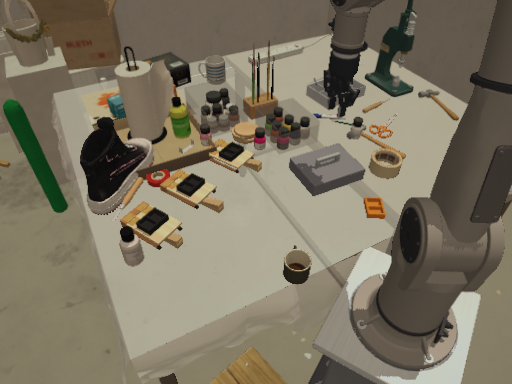

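All in place: the cover is over the tray at (327,168) and a mould is on each board. One last check of board levels from above before hand-in.

```bash
python3 -m pendant '[[0.04,0,0,0,7],[0.04,0,0,0,7],[0.04,0,0,0,7],[0.04,0,0,0,7],[0.04,0,0,0,7],[0.04,0,0,0,7],[0.04,0,0,0,7],[0.04,0,0,0,7],[0.04,0.03,0,0,0],[0.04,0.03,0,0,0],[0.04,0.03,0,0,0],[0.04,0.03,0,0,0]]'|grep eef
python3 -m pendant '[[0.04,0.02,-0.037,0,0],[0.04,0,-0.037,0,0],[0.04,0,-0.037,0,0],[0.04,0,-0.037,0,0],[0.04,0,-0.037,0,0],[0.04,0,-0.037,0,0],[0.04,0,-0.037,0,0],[0.04,0,-0.037,0,0],[0.04,0,-0.037,0,0],[0.04,0,-0.037,0,0],[0.04,0,0,0,0],[0.04,0,0,0,0]]'|grep eef
python3 - <<'E'
from h import *
print(pose()[:3])
m,p,d,X=look("wrist")
for n,(x,y,a,h) in{1:(.6655,-.069,-1.2,.024),2:(.653,-.2615,-2.6,.027),3:(.654,.103,-1.9,.030)}.items():
    c,s=np.cos(np.radians(a)),np.sin(np.radians(a))
    D=X[...,:2]-[x,y];u=D[...,0]*c+D[...,1]*s;v=-D[...,0]*s+D[...,1]*c
    k=(abs(u)<.056)&(abs(v)<.042)&((abs(u)>.031)|(abs(v)>.05))&(u<.03)&(d>0)&(abs(X[...,2]-h)<.012)
    k|=(abs(u)<.03)&(abs(v)>.038)&(abs(v)<.043)&(d>0)&(abs(X[...,2]-h)<.008)
    P=X[k]
    if k.sum()>100:
        g=np.linalg.lstsq(np.c_[u[k],v[k],np.ones(k.sum())],P[:,2],rcond=None)[0];print(n,k.sum(),g.round(4))
    Q=blob(X,d,x,y,.06,h+.01,h+.03)
    if len(Q)>50: print("  mould",rect(Q),np.percentile(Q[:,2],95).round(4))
E
```

```text
eef_pos: [0.483, -0.3615, 0.3922]
eef_pos: [0.4906, 0.0106, 0.393]
(67.7833, array([0.4906, 0.0106, 0.393 ]), np.float64(1.98))
1 2414 [ 0.0058 -0.      0.0237]
  mould (array([649.1, -69.3]), array([70.4, 20.4]), -88.3) 0.0427
2 1053 [-0.0059  0.0088  0.026 ]
  mould (array([ 638. , -225.6]), array([18.4,  4.6]), 10.8) 0.0437
3 2483 [-0.0012  0.0006  0.0295]
  mould (array([641.5, 103. ]), array([71.4, 23.5]), 88.9) 0.0487
```

```bash
python3 -m pendant '[[0.04,0.03,0,0,0],[0.04,0.03,0,0,0],[0.04,0.03,0,0,0],[0.04,0.03,0,0,0],[0.04,0,0,0,0],[0.04,0,0,0,0],[0.04,0,0,0,0]]'|grep eef
cat > lv.py <<'E'
from h import *
m,p,d,X=look("wrist")
for n,(x,y,a,h) in{1:(.6655,-.069,-1.2,.024),2:(.653,-.2615,-2.6,.027),3:(.654,.103,-1.9,.030)}.items():
    c,s=np.cos(np.radians(a)),np.sin(np.radians(a))
    D=X[...,:2]-[x,y];u=D[...,0]*c+D[...,1]*s;v=-D[...,0]*s+D[...,1]*c
    ok=(d>0)&(abs(X[...,2]-h)<.012)&(abs(v)<.04)
    z=[np.median(X[...,2][ok&(abs(u-b)<.004)])*1000 if (ok&(abs(u-b)<.004)).sum()>30 else np.nan for b in(-.052,-.045,-.036,.036)]
    Q=blob(X,d,x,y,.06,h+.01,h+.03)
    print(n,np.round(z,2),"mould",rect(Q) if len(Q)>50 else None)
    if len(Q)>300: print("   top tilt",np.linalg.lstsq(np.c_[Q[:,:2],np.ones(len(Q))],Q[:,2],rcond=None)[0][:2].round(4))
E
python3 lv.py
```

```text
eef_pos: [0.6106, 0.0104, 0.3932]
1 [23.19 23.16 23.2  23.4 ] mould (array([665.5, -69.5]), array([71.4, 49.9]), 88.8)
   top tilt [0.0113 0.0022]
2 [26.19 26.37 26.32 26.47] mould (array([ 653.6, -247.4]), array([50.2, 44.7]), -2.7)
   top tilt [-0.0078  0.0221]
3 [29.21 29.22 29.21 29.35] mould (array([655.6, 102.8]), array([71.1, 50.1]), 88.2)
   top tilt [ 0.0088 -0.0039]
```

```bash
python3 -c "
from station import bot
print(bot.hand_in())"
```

```text
the job is handed in; nothing more can be done
None
```

I counted three moulds, wedged three boards level to within about 0.0025 rad, stood one mould upright in the middle of each, put the cover back over the tray, and handed the job in at about 69 s; no verdict came back.

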